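# Take up a drum brake through its adjuster slot

## Task

Take the brake adjusting tool (rectangular black handle, flat blade) from the wooden stand, put its blade through the slot in the brake's backing plate and push the star wheel round towards the rim of the drum, one tooth at a time, until the shoes bear firmly on the drum and the wheel will go no further (a firm steady push of about 15 N). Feel your way gently, never knocking or pressing the wheel or the plate with more than 30 N, and touch the wheel only with this tool's blade. Then put the tool back upright, fully down, in the hole of the stand it came from, and leave the other things alone.

Things in the scene. Friction and masses are not known exactly. Their poses are not given: they have to be found in the camera images.
- drum: Drum brake, fixed on the bench, backing plate up: dark steel drum 200 mm across, grey plate 4 mm thick recessed in it. Origin: centre of its underside on the bench; z up. Plate's top at z = 72 mm, drum's rim (12 mm wall) to 77 mm, axle stub (34 mm across, 48 mm at its foot) in the centre to 90 mm. Its +x points from the stub along the slot to the rim.
- slot (a point): Centre of the access slot, at the level of the plate's top, 55 mm from the drum's centre along the drum's +x (axes as the drum's). The slot is 32 mm long along x and 12 mm wide along y, straight-sided. The parts are rigid: a blade lowered on to the plate or a tooth at 25 mm/s knocks it with about 30 N, at 10 mm/s with much less.
- wheel_axle (a point): Steel star wheel under the slot, seen through it. This point lies on its axle, 37 mm below slot; the axle lies along the drum's y. 10 teeth, 4.5 mm thick, 12 mm wide, tips at radius 30 mm (7 mm below the plate's top when upright), round root of radius 20 mm. Stays where it is left: a drag of about 4 N at the teeth.
- adjuster (a joint): Turn of the star wheel, rad; grows as the upper teeth move along the drum's +x (tightening: the only useful way). Starts between -1.8 and -0.8; a tooth is 0.628; at 0 the shoes meet the drum and stop it dead; a tooth then stands 0.1 rad past upright (3 mm past the slot's middle, towards the rim). Firm: 12 to 18 N kept on the tooth at the stop; over 30 N on wheel or plate damages them.
- stand: Plywood block, fixed, 70 (x) x 190 (y) x 50 mm high, with three tools standing in holes 60 mm apart along its y, at y = -60, 0 and 60 mm; the holes are 9 mm (x) by 13 mm (y), 48 mm deep. Origin: centre of its underside.
- spoon: Brake adjusting tool, 100 to 210 g, upright in any hole of the stand: black rectangular handle 20 (x) x 32 (y) x 55 mm high, below it a straight flat steel blade 4 mm thick (x), 8 mm wide (y), 45 mm long. Origin: centre of the handle's underside, which rests on the stand's top (z = 50 mm); z up. Best gripped across x with about 100 N; turn it so that its x lies along the slot.
- blade_tip (a point): Lower end of the tool's blade, 45 mm below the tool's origin.
- punch: Punch with a turned wooden handle 28 mm across, 50 mm high, in another hole of the stand. Leave alone.
- tee_key: Steel T-handled key, crossbar 44 mm long, 36 mm high, in another hole of the stand. Leave alone.
- nut_a: Loose steel wheel nut, 19 mm across, 12 mm high, lying on the backing plate on the side away from the slot. Leave alone.
- nut_b: A second such nut on the backing plate. Leave alone.
- hammer: Hammer lying on the bench. Leave alone.
- wrench: Wrench lying on the bench. Leave alone.
- grease_tin: Upright tin, 70 mm across, 70 mm high. Leave alone.
- tape_measure: Grey tape measure, 70 x 34 x 55 mm, standing on the bench. Leave alone.
- brake_shoe: Spare curved brake shoe standing on its edge on the bench, 40 mm high. Leave alone.
Mind the look-alikes: they are no part of the job. There is more than one size of the spoon; the job needs the largest.

How it is judged:
By the outcome, as a careful person would: the job done as asked, in the order asked, and still so for the second after the job is handed in, with the robot touching nothing.
It also fails if it takes over 72 s, if anything falls off the work surface, if the arm or the gripper's body presses on something with over 40 N, if the wrist force passes 120 N, or if a joint passes its speed limit or range.

## Robot

A 6-joint arm with a two-finger parallel gripper is mounted at the origin on the work surface. World frame = base frame: x ahead of the robot, y to its left, z up, the work surface at z = 0. Lengths are in m, angles in rad, forces in N, time in s.
With the tool pointing down it reaches from about 0.275 to 0.85 m from the base axis. Payload 5.2 kg.
Tool frame: the origin (TCP) lies on the centre line of the jaws, within the pads' length; the fingertips stand 17 mm ahead of it and the grasp point (between the pads) lies 2 mm behind it; y points along the fingers, x is the direction in which the jaws open and shut, and the axes are right-handed (so a half turn about y gives the same grasp; the last joint's range is limited). The gripper opens to 85 mm and grips with 20 to 120 N. Pads are 22 mm wide; open, the fingers measure 114 mm over their backs; the gripper's body (76 mm by 85 mm) begins 54 mm behind the grasp point. The pads swing forward as they close: fully open they stand 13 mm farther back than shut.
Start: joints at [-1.313, 0.259, 1.535, -0, 1.348, -0.203], TCP at [0.245, -0.493, 0.248] pointing down, gripper open.
Joint ranges: [-3.14, 3.14], [-0.91, 2.08], [0.19, 2.58], [-1.22, 4.36], [0.22, 2.71], [-3.12, 3.12]. Speed limits (rad/s): [2.57, 2.57, 3.14, 3.14, 3.14, 3.14].

## Interface

Orientations are given as a 3x3 rotation matrix whose columns are the frame's x, y, z axes.
In Python, from plant import * gives the robot as it stands.
- The arm moves only by the tool arm_command, never from a script. Its argument "deltas" is one flat list of numbers, 5 for each row, row after row: the gripper's target within -1 to 1 (shut at 1, half-way at 0, fully open at -1), then the shift along the tool's x, y, z in mm, then the turn about the tool's y in degrees. A call has 1 to 20 rows; each row shifts and turns the commanded pose from where the row before left it, along the tool's axes as they then stand; what a row does not reach is not made up. A row lasts 1/10 s, in which the tool goes at most 50 mm and 8.59 degrees, less where a joint would pass 70% of its speed; a pose out of reach is approached as far as the arm can. A call is refused whole if a number of a shift passes 50 or a number of a turn 8.59, either way. A call with a gripper value outside its range is refused whole. The fingers move at their own pace and stop on an object; "grip_force" is the grip in N (left out, the last holds). Time passes only in rows, so rows that do not move let the fingers close. It gives the time, the measured TCP pose, the force and the opening at its end, in the units of the state.
- observe(): the state, without advancing time (a new reading comes with each control period).
- read_camera(name): name is "side" or "top"; returns a dict with "color" (400x640x3 uint8, red, green, blue), "vertical_fov" (degrees; the focal length in pixels is half the picture's height over the tangent of half this angle, whatever the lens; pixels are square), "cx", "cy" (the principal point, pixels), "origin" and "attitude" of the camera in the world. Camera axes: x right, y down, z forward; pixel columns grow to the right and rows downward; lengths in m; the calibration is good to about 2 mm. A picture is of the moment at which its call begins. There is no depth.
- finish_job(): hands the job in, once; it reports no verdict.
Trained networks look in a picture, given as the dict that the camera call returned (one of the last four; its "shot" number tells which), for a name from the list of things; names that differ only in an ending like _2 or _b are one class to them, and where a whole thing is asked for, a point or a joint stands for the part that bears it (a point fixed in the world has none). Each returns a list of dicts, best first, with "confidence" (0 to 1); they miss things now and then, are a little off and sometimes report something else, mostly with a low value. They report only what shows in the picture. A call takes as long as a camera call. They do not tell look-alikes from the thing itself.
- regions_of(picture, target): "region" (400x640 bool, what is visible of it) and "pixel" ([column, row] in pixels, amid what is visible of it).
- tip_of(picture, target): "pixel" ([column, row] in pixels: a listed point, or the origin of a listed thing).
The state is a dict: "time": time; "joints": joint angles; "qd": joint speeds; "effort": joint torques, N m; "position": TCP position; "tool_rot": TCP orientation; "force": force on the tool from outside, world axes, zero at the start; "ft_torque": the same for the moment, N m; "opening": opening from 0.0 (shut) to 1.0 (fully open).
Only numpy, scipy, OpenCV 4.12 (cv2) and the standard library are available. Lean on these libraries where they do the work, as an engineer would, in place of code of your own. Each camera call takes 0.05 s, during which the arm holds its last target.

## Working session

There is one attempt and no reset: what is moved stays moved. The work goes in short steps, Python scripts to look and compute and a tool call to move; the robot and the scene stay as the last step left them, time stands still between calls to the robot, and variables do not carry over. Pictures are saved under pics/ and viewed, and the job is handed in when it is done.

Besides the shell and the picture viewer there is one more tool, called after "Call:" as name(argument=value, ...) on one line, values as JSON. arm_command: Moves the arm, as the interface text tells. Its arguments: {"type":"object","properties":{"deltas":{"type":"array","items":{"type":"number"}},"grip_force":{"type":"number"}},"required":["deltas"]}

```bash
ls; mkdir -p pics; python3 - <<'E'
from plant import *
import cv2
s=observe();print({k:(v if not hasattr(v,'tolist') else v.tolist()) for k,v in s.items()})
for n in("top","side"):
    p=read_camera(n);cv2.imwrite(f"pics/{n}0.png",p["color"][:,:,::-1]);print(n,{k:v for k,v in p.items() if k!="color"})
    for t in("spoon","drum","slot","wheel_axle","stand","blade_tip","punch","tee_key","nut_a"):
        try:print(t,[(np.round(d["pixel"],1).tolist() if 0 else [round(float(x),1) for x in d["pixel"]],round(float(d["confidence"]),2)) for d in tip_of(p,t)])
        except Exception as e:print(t,e)
E
```

```text
pics
{'time': 0.0, 'joints': [-1.3127795822609096, 0.259326438767203, 1.5361376365777026, -7.16961312631683e-06, 1.348004909468744, -0.2027886965419165], 'qd': [0.00045445869381283794, -0.00030113583683496006, -0.0017312252572485134, -0.0016521022740303055, -0.0012232141380060222, -0.0017929630024765546], 'effort': [0.00048609603254590183, -44.60208535194397, -29.05647575855255, -0.00026119445465155877, 0.011617557902354747, -1.845252995735791e-05], 'position': [0.2444559476924265, -0.49210147007133204, 0.24746169741938712], 'tool_rot': [[0.44467065864266514, -0.00048553181395410365, 0.8956940156108871], [-0.8956922587343555, 0.0018124355052105507, 0.44467076890761315], [-0.0018392894407378792, -0.9999982396666491, 0.00037104980272139405]], 'force': [-0.10141614539172947, -0.4000284948251242, -0.48220191421527936], 'ft_torque': [-0.06328403201641093, 0.025426031532536923, 0.03623580506168083], 'opening': 1.002730780416842}
top {'vertical_fov': 57.724471009570294, 'cx': 314.0923175266153, 'cy': 195.96694482783855, 'origin': array([ 0.37151203, -0.03315339,  1.24882356]), 'attitude': a
[... 586 characters left out ...]
99.88695325497625, 'origin': array([ 0.34474133, -0.66427284,  0.79446066]), 'attitude': array([[ 0.93575094, -0.26453706,  0.23321734],
       [-0.35220567, -0.6673992 ,  0.65614745],
       [-0.01792625, -0.69613106, -0.71769087]]), 'shot': 2}
spoon [([335.5, 298.9], 0.83), ([290.0, 264.8], 0.66), ([374.7, 341.4], 0.53)]
drum [([297.8, 192.1], 0.73), ([287.8, 146.6], 0.55)]
slot [([300.0, 167.0], 0.98)]
wheel_axle [([332.9, 298.3], 0.33)]
stand [([327.1, 310.8], 0.92), ([291.2, 188.1], 0.47)]
blade_tip [([294.2, 272.5], 0.54), ([377.9, 348.1], 0.5)]
punch [([302.6, 314.1], 0.59)]
tee_key [([351.1, 285.8], 0.53)]
nut_a [([298.7, 165.7], 0.52), ([292.6, 186.3], 0.49), ([317.9, 188.1], 0.41)]
```

```bash
python3 - <<'E'
import cv2
a=cv2.imread("pics/top0.png");b=cv2.imread("pics/side0.png")
cv2.imwrite("pics/top0z.png",cv2.resize(a[130:280,220:470],None,fx=3.2,fy=3.2,interpolation=cv2.INTER_CUBIC))
cv2.imwrite("pics/side0z.png",cv2.resize(b[100:390,170:470],None,fx=2,fy=2,interpolation=cv2.INTER_CUBIC))
E
```

```text
(no output)
```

View pics/top0.png

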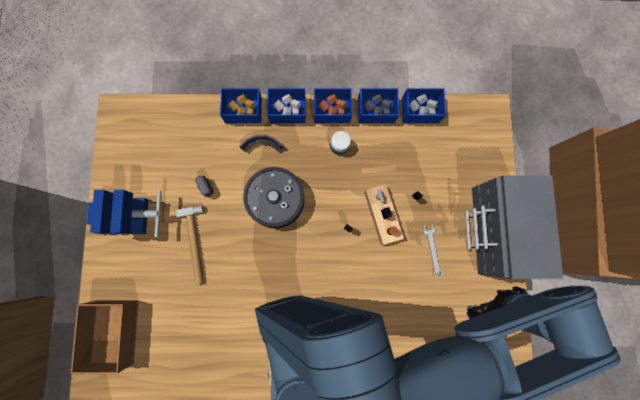

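View pics/side0.png

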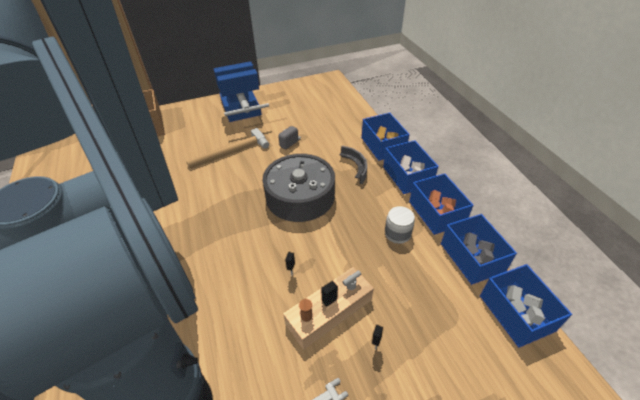

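```bash
ls pics
```

```text
side0.png
side0z.png
top0.png
top0z.png
```

View pics/top0z.png

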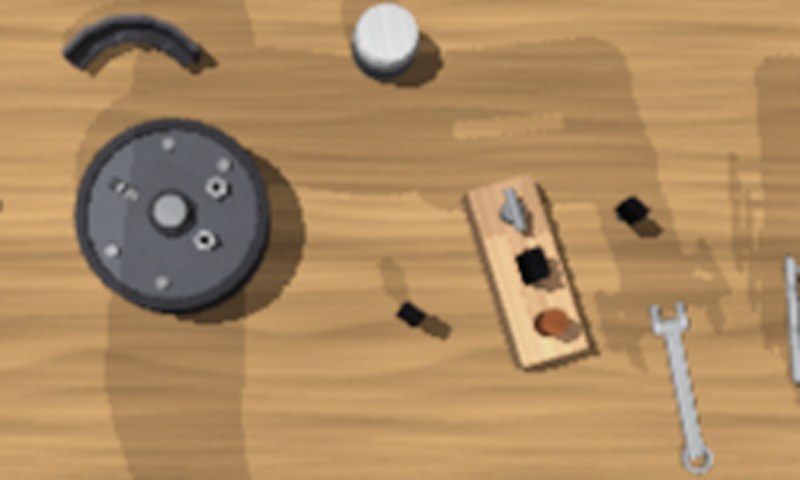

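View pics/side0z.png

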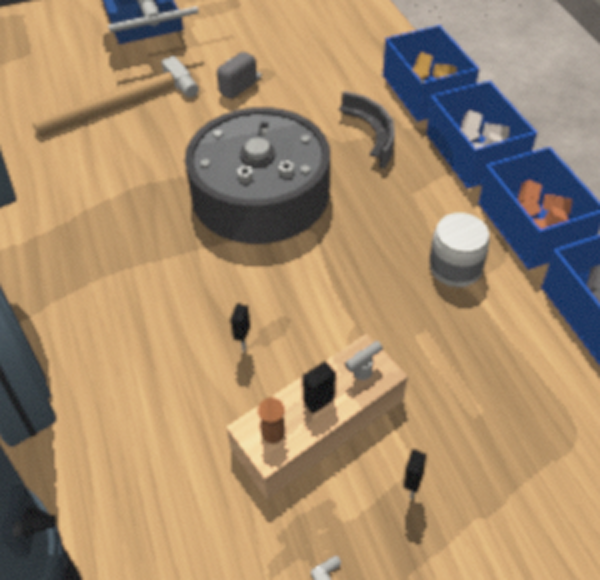

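The spoon stands in the middle hole of the stand: top view about (387,213), side view about (330,293). The two smaller black ones stand loose on the bench. The slot is at top view (259,189), on the left of the stub, and side view (301,163). Next I'll fit the poses.

```bash
cat > h.py <<'E'
from plant import *
import numpy as np, cv2
from scipy.optimize import minimize, least_squares
def foc(p): return 200/np.tan(np.radians(p["vertical_fov"])/2)
def proj(p,X):
    X=np.atleast_2d(X); c=(X-p["origin"])@p["attitude"]; f=foc(p)
    return np.c_[p["cx"]+f*c[:,0]/c[:,2],p["cy"]+f*c[:,1]/c[:,2]]
def onz(p,px,z):
    d=np.array([(px[0]-p["cx"])/foc(p),(px[1]-p["cy"])/foc(p),1.])@p["attitude"].T
    return p["origin"]+d*(z-p["origin"][2])/d[2]
def tri(ps,pxs):
    A=[];b=[]
    for p,px in zip(ps,pxs):
        d=np.array([(px[0]-p["cx"])/foc(p),(px[1]-p["cy"])/foc(p),1.])@p["attitude"].T;d/=np.linalg.norm(d)
        M=np.eye(3)-np.outer(d,d);A.append(M);b.append(M@p["origin"])
    return np.linalg.lstsq(np.vstack(A),np.hstack(b),rcond=None)[0]
def hullmask(pts,S=4):
    m=np.zeros((400*S,640*S),np.uint8)
    cv2.fillConvexPoly(m,cv2.convexHull(np.round(((pts+.5)*S)*16).astype(np.int32)),1,shift=4)
    return cv2.resize(m.astype(np.float32),(640,400),interpolation=cv2.INTER_AREA)
def box(x,y,th,hx,hy,z0,z1):
    c,s=np.cos(th),np.sin(th)
    return np.array([[x+c*a-s*b,y+s*a+c*b,z] for a in(-hx,hx) for b in(-hy,hy) for z in(z0,z1)])
def cyl(x,y,r,z0,z1):
    t=np.linspace(0,2*np.pi,90); return np.vstack([np.c_[x+r*np.cos(t),y+r*np.sin(t),np.full(90,z)] for z in(z0,z1)])
E
cat > fit.py <<'E'
from h import *
P=[read_camera("top"),read_camera("side")]
for p,n in zip(P,"ts"): np.save(f"pics/{n}.npy",p,allow_pickle=True)
R={}
for t in("drum","stand","spoon"):
    R[t]=[regions_of(p,t) for p in P]
    for i in(0,1): print(t,i,[(d["pixel"],round(d["confidence"],2),int(d["region"].sum())) for d in R[t][i]])
def pick(t,i,px): return min(R[t][i],key=lambda d:np.hypot(*(np.array(d["pixel"])-px)))["region"].astype(np.float32)
D=[pick("drum",0,(274,197)),pick("drum",1,(298,187))]
def fit(M,f,x0,step,idx):
    best=None
    def c(v): return sum(((hullmask(proj(P[i],f(v)))-M[i])**2).sum() for i in idx)
    r=minimize(c,x0,method="Nelder-Mead",options=dict(initial_simplex=np.vstack([x0]+[np.array(x0)+np.eye(len(x0))[k]*step[k] for k in range(len(x0))]),xatol=1e-5,fatol=.01))
    return r.x,r.fun
x0=onz(P[0],(274,197),.07)[:2]
for idx in([0],[1],[0,1]): print("drum",idx,fit(D,lambda v:cyl(v[0],v[1],.1,0,.077),x0,[.01,.01],idx))
s0=onz(P[0],(384,214),.05)[:2]; th0=np.arctan2(*(lambda d:(-d[0],d[1]))(onz(P[0],(374,190),.05)[:2]-onz(P[0],(392,242),.05)[:2]))
print(s0,th0)
S=[pick("stand",0,(384,214)),pick("stand",1,(330,310))]
for idx in([0],[1],[0,1]): print("stand",idx,fit(S,lambda v:box(*v,.035,.095,0,.05),[*s0,th0],[.01,.01,.1],idx))
K=[pick("spoon",0,(387,213)),pick("spoon",1,(330,293))]
for idx in([0],[1],[0,1]): print("spoon",idx,fit(K,lambda v:box(*v,.010,.016,.05,.105),[*s0,th0],[.01,.01,.1],idx))
E
python3 fit.py
```

```text
drum 0 [([276.0, 195.1], 0.63, 2851)]
drum 1 [([299.3, 188.4], 0.6, 4032)]
stand 0 [([383.8, 214.8], 0.8, 1163)]
stand 1 [([325.5, 311.6], 0.87, 2762), ([297.1, 187.4], 0.18, 3939)]
spoon 0 [([386.3, 211.4], 0.53, 113), ([336.0, 242.7], 0.42, 92), ([402.6, 208.3], 0.41, 108)]
spoon 1 [([331.1, 290.5], 0.57, 353), ([285.9, 135.6], 0.56, 334), ([349.8, 336.9], 0.53, 346)]
drum [0] (array([0.55968621, 0.09473116]), np.float64(149.6640625))
drum [1] (array([0.55697526, 0.10068357]), np.float64(150.7890625))
drum [0, 1] (array([0.55769307, 0.09833398]), np.float64(415.23046875))
[ 0.50104034 -0.27020851] -1.2674429902128046
stand [0] (array([ 0.50488493, -0.27248883, -1.29472445]), np.float64(239.80078125))
stand [1] (array([ 0.50114571, -0.26830512, -1.28901592]), np.float64(821.1171875))
stand [0, 1] (array([ 0.50108354, -0.26956035, -1.28698062]), np.float64(1193.50390625))
spoon [0] (array([ 0.5044501 , -0.27167472, -1.23999289]), np.float64(4.2578125))
spoon [1] (array([ 0.50296705, -0.26691901, -1.21062207]), np.float64(29.26171875))
spoon [0, 1] (array([ 0.50244698, -0.26807935, -1.21131645]), np.float64(58.21875))
```

```bash
cat > ov.py <<'E'
from h import *
def ov(p,name,win,sc,polys):
    x0,y0,x1,y1=win
    im=cv2.resize(p["color"][y0:y1,x0:x1,::-1],None,fx=sc,fy=sc,interpolation=cv2.INTER_NEAREST)
    for pts,col,closed in polys:
        q=((proj(p,pts)+.5-[x0,y0])*sc*8).astype(np.int32)
        cv2.polylines(im,[q],closed,col,1,cv2.LINE_AA,shift=3)
    cv2.imwrite(name,im)
def rect(x,y,th,hx,hy,z):
    c,s=np.cos(th),np.sin(th)
    return np.array([[x+c*a-s*b,y+s*a+c*b,z] for a,b in((-hx,-hy),(hx,-hy),(hx,hy),(-hx,hy))])
E
cat > o1.py <<'E'
from ov import *
P=[np.load(f"pics/{n}.npy",allow_pickle=True).item() for n in "ts"]
dr=(.5577,.0983);st=(.5011,-.2696,-1.287)
sp=(.5024,-.268,-1.25)
G,Rd,Y=(0,255,0),(0,0,255),(0,255,255)
pd=[(cyl(*dr,.1,.077,.077)[:90],G,True),(cyl(*dr,.1,0,0)[:90],Rd,True),(cyl(*dr,.017,.09,.09)[:90],Y,True)]
ps=[(rect(*st,.035,.095,.05),G,True),(rect(*st,.035,.095,0),Rd,True),(rect(*sp,.01,.016,.105),Y,True),(rect(*sp,.01,.016,.05),Y,True)]
ov(P[0],"pics/od0.png",(235,155,315,235),7,pd)
ov(P[1],"pics/od1.png",(255,145,345,225),7,pd)
ov(P[0],"pics/os0.png",(355,175,415,255),7,ps)
ov(P[1],"pics/os1.png",(275,260,385,350),7,ps)
E
python3 o1.py
```

```text
(no output)
```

View pics/od0.png

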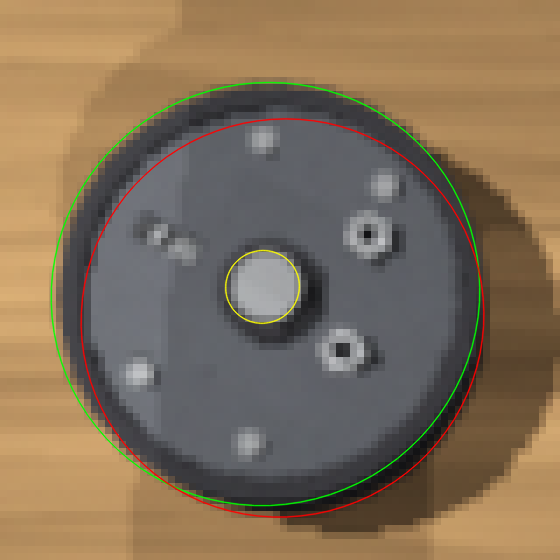

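View pics/od1.png

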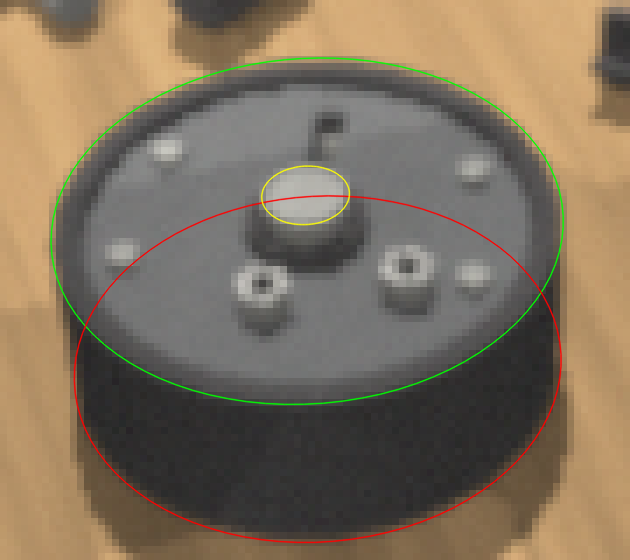

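View pics/os0.png

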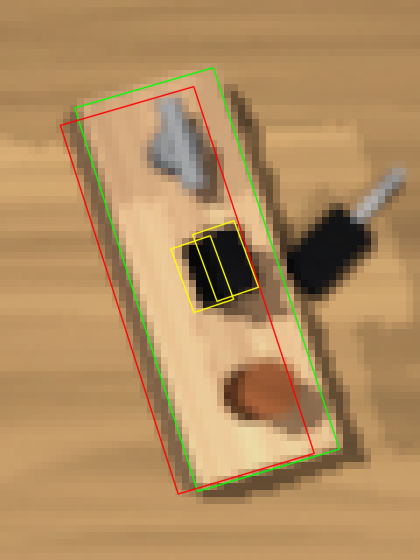

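View pics/os1.png

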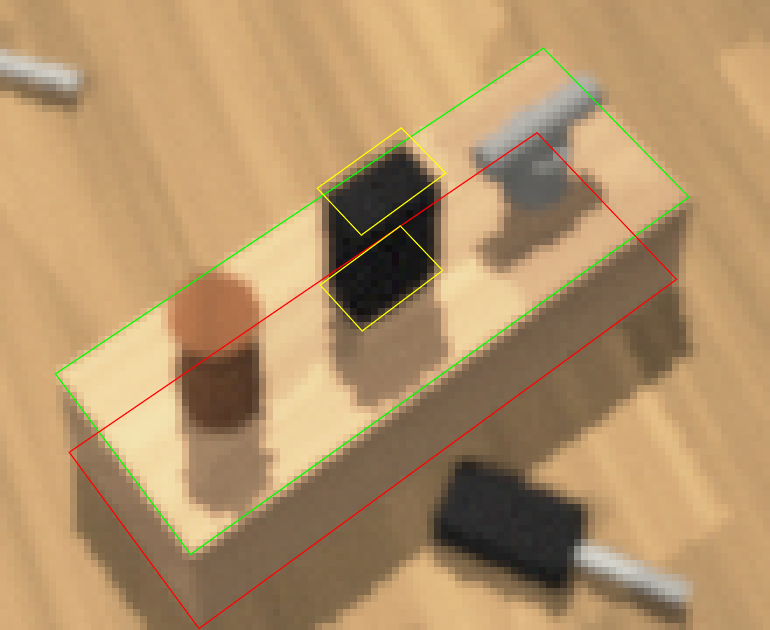

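The network regions are off by 1–2 px, so I'll refine with image gradients along the model outlines, each camera separately.

```bash
cat > fit2.py <<'E'
from ov import *
from scipy.ndimage import map_coordinates
from scipy.optimize import differential_evolution
P=[np.load(f"pics/{n}.npy",allow_pickle=True).item() for n in "ts"]
Gm=[]
for p in P:
    g=cv2.GaussianBlur(p["color"].astype(np.float32),(0,0),.8)
    gx=cv2.Sobel(g,cv2.CV_32F,1,0);gy=cv2.Sobel(g,cv2.CV_32F,0,1)
    m=np.sqrt((gx**2+gy**2).sum(2));Gm.append((gx.sum(2),gy.sum(2)))
def score(i,curves):
    s=0;n=0
    for c in curves:
        q=proj(P[i],c);t=np.gradient(q,axis=0);t/=np.linalg.norm(t,axis=1)[:,None]+1e-9
        gx=map_coordinates(Gm[i][0],[q[:,1],q[:,0]],order=1);gy=map_coordinates(Gm[i][1],[q[:,1],q[:,0]],order=1)
        s+=np.minimum(abs(-gx*t[:,1]+gy*t[:,0]),400).sum();n+=len(q)
    return s/n
def ring(x,y,r,z): return cyl(x,y,r,z,z)[:90]
def seg(a,b): return np.linspace(a,b,40)
def rectc(x,y,th,hx,hy,z):
    r=rect(x,y,th,hx,hy,z);return [seg(r[k],r[(k+1)%4]) for k in range(4)]
drum=lambda v:[ring(*v,.1,.077),ring(*v,.088,.077),ring(*v,.017,.09)]
stand=lambda v:rectc(*v,.035,.095,.05)
def spoon(v):
    return rectc(*v,.010,.016,.105)
def run(name,f,c,w,idxs):
    for idx in idxs:
        r=differential_evolution(lambda v:-sum(score(i,f(v)) for i in idx),[(a-b,a+b) for a,b in zip(c,w)],seed=1,tol=1e-6,maxiter=150)
        print(name,idx,np.round(r.x,4),round(-r.fun,1))
    return r.x
I=([0],[1],[0,1])
d=run("drum",drum,(.557,.097),(.012,.012),I)
s=run("stand",stand,(.501,-.27,-1.287),(.012,.012,.06),I)
k=run("spoon",spoon,(.502,-.269,-1.26),(.012,.012,.08),I)
G,Rd,Y=(0,255,0),(0,0,255),(0,255,255)
pd=[(c,G,False) for c in drum(d)]
ps=[(c,G,False) for c in stand(s)]+[(c,Y,False) for c in spoon(k)]
ov(P[0],"pics/pd0.png",(235,155,315,235),5,pd);ov(P[1],"pics/pd1.png",(255,145,345,225),5,pd)
ov(P[0],"pics/ps0.png",(355,175,435,255),5,ps);ov(P[1],"pics/ps1.png",(275,260,365,340),5,ps)
a=np.hstack([cv2.imread("pics/pd0.png"),cv2.imread("pics/ps0.png")]);b=np.hstack([cv2.imread("pics/pd1.png"),cv2.imread("pics/ps1.png")])
cv2.imwrite("pics/pa.png",a);cv2.imwrite("pics/pb.png",cv2.resize(b,(800,356)))
E
python3 fit2.py
```

```text
drum [0] [0.5552 0.0932] 338.9
drum [1] [0.5562 0.0932] 325.7
drum [0, 1] [0.5556 0.093 ] 663.0
stand [0] [ 0.5032 -0.2715 -1.2898] 348.8
stand [1] [ 0.5021 -0.2699 -1.282 ] 295.9
stand [0, 1] [ 0.5024 -0.2701 -1.2814] 640.9
spoon [0] [ 0.5004 -0.2663 -1.18  ] 398.7
spoon [1] [ 0.4979 -0.2719 -1.34  ] 310.7
spoon [0, 1] [ 0.4986 -0.2692 -1.34  ] 643.4
```

View pics/pa.png

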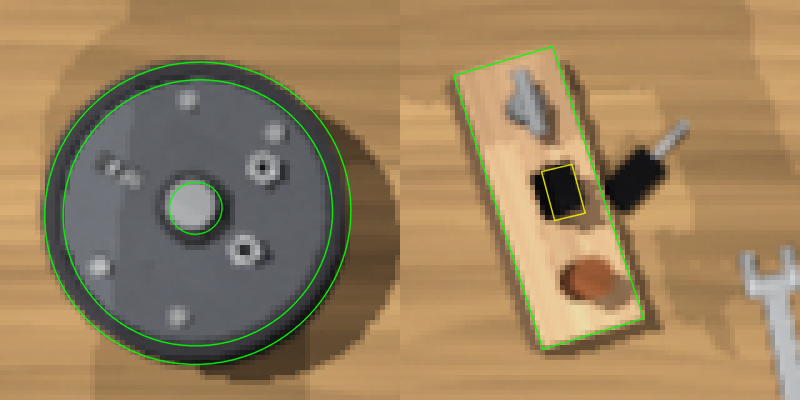

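View pics/pb.png

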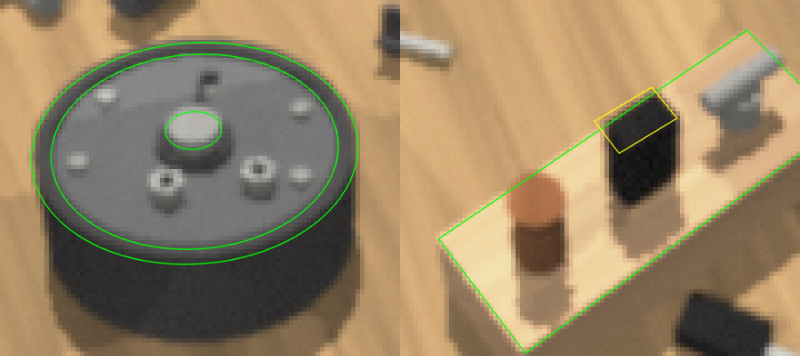

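```bash
cat > slot.py <<'E'
from ov import *
P=[read_camera("top"),read_camera("side")]
for i,p in enumerate(P):
    g=p["color"].astype(float).mean(2)
    x0,y0=((262,184),(288,160))[i]
    x1,y1=((288,208),(312,182))[i]
    w=g[y0:y1,x0:x1]; 
    m=w>145; n,l,st,c=cv2.connectedComponentsWithStats(m.astype(np.uint8))
    print(i,[(np.round(c[k]+[x0,y0],2).tolist(),int(st[k,4])) for k in range(1,n) if st[k,4]>5])
    for t in("slot","wheel_axle","drum","nut_a"):
        print(t,[(np.round(d["pixel"],1).tolist(),round(d["confidence"],2)) for d in tip_of(p,t)])
    win=((250,178,280,203),(285,150,320,180))[i]
    im=cv2.resize(p["color"][win[1]:win[3],win[0]:win[2],::-1],None,fx=18,fy=18,interpolation=cv2.INTER_NEAREST)
    for k in range(0,win[2]-win[0],5): cv2.putText(im,str(win[0]+k),(k*18,10),0,.35,(0,255,255))
    for k in range(0,win[3]-win[1],5): cv2.putText(im,str(win[1]+k),(0,k*18+12),0,.35,(0,255,0))
    cv2.imwrite(f"pics/slot{i}.png",im)
E
python3 slot.py
```

```text
0 [([285.78, 187.89], 9), ([272.5, 195.5], 60), ([283.35, 204.5], 20)]
slot [([259.7, 191.3], 0.79), ([380.1, 211.3], 0.72)]
wheel_axle [([260.2, 192.6], 0.52)]
drum [([275.9, 198.9], 0.55)]
nut_a [([285.0, 186.1], 0.45), ([282.5, 204.6], 0.37), ([433.8, 249.3], 0.18)]
1 [([298.07, 172.37], 75)]
slot [([299.5, 164.1], 0.88)]
wheel_axle [([326.9, 309.7], 0.38)]
drum [([301.9, 193.8], 0.81)]
nut_a [([289.1, 186.4], 0.53), ([314.3, 188.1], 0.38)]
```

View pics/slot0.png

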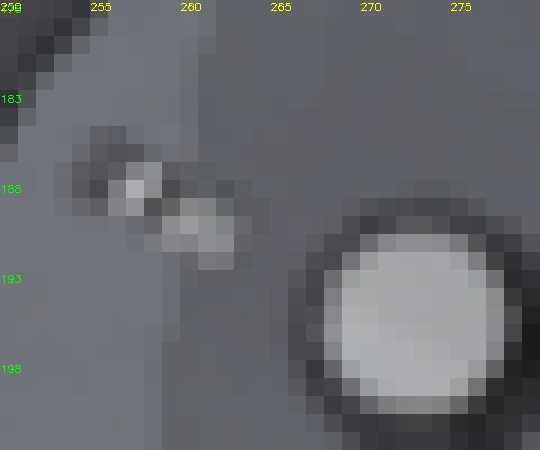

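View pics/slot1.png

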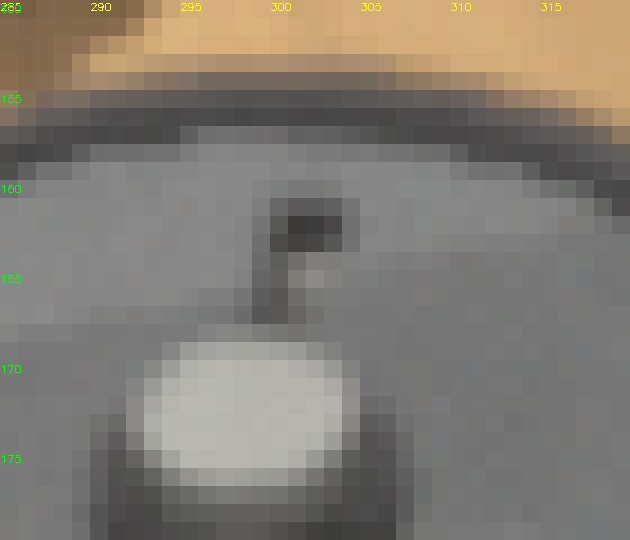

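```bash
python3 - <<'E'
from h import *
P=[np.load(f"pics/{n}.npy",allow_pickle=True).item() for n in "ts"]
for nm,z,px in(("stub",.09,((272.5,195.5),(298.07,172.37))),("slot",.072,((258.3,189.2),(301,164)))):
    print(nm,[np.round(onz(P[i],px[i],z),4) for i in(0,1)],np.round(tri(P,px),4))
# dark handle of spoon: segmentation
for i,(x0,y0,x1,y1) in enumerate([(376,203,396,222),(315,275,345,312)]):
    w=P[i]["color"][y0:y1,x0:x1].max(2)<60
    n,l,st,c=cv2.connectedComponentsWithStats(w.astype(np.uint8)); k=1+st[1:,4].argmax()
    m=l==k; ys,xs=np.nonzero(m);r=cv2.minAreaRect(np.c_[xs+x0,ys+y0].astype(np.float32));print(i,st[k,4],c[k]+[x0,y0],r)
    M=np.zeros((400,640),np.float32);M[y0:y1,x0:x1]=m
    for fix in(None,-1.282):
        f=lambda v:box(v[0],v[1],v[2] if fix is None else fix,.010,.016,.05,.105)
        o=minimize(lambda v:((hullmask(proj(P[i],f(v)))-M)**2).sum(),[.5,-.27,-1.28],method="Nelder-Mead",options=dict(initial_simplex=[[.5,-.27,-1.28],[.506,-.27,-1.28],[.5,-.264,-1.28],[.5,-.27,-1.15]],xatol=1e-5,fatol=.01))
        print(fix,o.x,o.fun)
    # stand wood top
E
```

```text
stub [array([0.5574, 0.0965, 0.09  ]), array([0.5576, 0.0981, 0.09  ])] [0.5571 0.0963 0.0916]
slot [array([0.5814, 0.1456, 0.072 ]), array([0.5821, 0.1483, 0.072 ])] [0.581  0.1451 0.0748]
0 79 [386.21518987 212.7721519 ] ((386.20001220703125, 212.59999084472656), (9.486831665039062, 8.22192096710205), 71.56504821777344)
None [ 0.50218993 -0.27216753 -1.13022382] 19.046875
-1.282 [ 0.50175945 -0.27052218 -1.24345004] 21.9375
1 266 [329.12030075 293.38721805] ((329.0, 293.5), (23.0, 14.0), 90.0)
None [ 0.50240629 -0.27001714 -0.74503074] 73.953125
-1.282 [ 0.50125523 -0.2705584  -1.23897335] 106.53515625
```

```bash
cat > plan.py <<'E'
from h import *
import sys
# usage: plan.py x y z yawdeg : shift in tool axes (current) and turn about tool y
def plan(x,y,z,yaw):
    s=observe();R=np.array(s["tool_rot"]);p=np.array(s["position"])
    cur=np.degrees(np.arctan2(R[1,0],R[0,0]));d=(cur-yaw+90)%180-90
    print("t",round(s["time"],2),"pos",np.round(p,4),"yaw",round(cur,2),"tilt y",np.round(R[:,1],4),"F",np.round(s["force"],2),"open",round(s["opening"],3),"j",np.round(s["joints"],2))
    print("shift mm tool axes",np.round((np.array([x,y,z])-p)@R*1000,1),"turn",round(d,2))
if __name__=="__main__": plan(*map(float,sys.argv[1:]))
E
python3 plan.py .502 -.2705 .16 -73.5
```

```text
t 1.9 pos [ 0.2446 -0.4926  0.2483] yaw -63.6 tilt y [ 0.  0. -1.] F [ 0.59  0.32 -0.32] open 1.001 j [-1.31  0.26  1.54  0.    1.35 -0.2 ]
shift mm tool axes [-84.5  88.3 329.3] turn 9.9
```

Call:
arm_command(deltas=[-1, -8.4, 8.8, 32.9, 0, -1, -8.4, 8.8, 32.9, 0, -1, -8.4, 8.8, 32.9, 0, -1, -8.4, 8.8, 32.9, 0, -1, -8.4, 8.8, 32.9, 0, -1, -8.4, 8.8, 32.9, 0, -1, -8.4, 8.8, 32.9, 0, -1, -8.4, 8.8, 32.9, 0, -1, -8.4, 8.8, 32.9, 0, -1, -8.4, 8.8, 32.9, 0, -1, 0, 0, 0, 5, -1, 0, 0, 0, 4.9, -1, 0, 0, 0, 0, -1, 0, 0, 0, 0], grip_force=100)

```text
time: 3.3
position: [0.5019, -0.2712, 0.1603]
tool_rot: [[0.286, 0.0, 0.958], [-0.958, -0.0, 0.286], [0.0, -1.0, 0.0]]
force: [-0.8, -0.1, 0.7]
opening: 1.007
```

```bash
python3 plan.py .502 -.2705 .075 -73.5; python3 - <<'E'
from ov import *
for n in("top","side"):
    p=read_camera(n)
    w={"top":(340,150,440,250),"side":(250,200,370,320)}[n]
    cv2.imwrite(f"pics/a_{n}.png",cv2.resize(p["color"][w[1]:w[3],w[0]:w[2],::-1],None,fx=5,fy=5,interpolation=cv2.INTER_NEAREST))
E
```

```text
t 3.3 pos [ 0.5019 -0.2712  0.1603] yaw -73.37 tilt y [ 0.e+00 -1.e-04 -1.e+00] F [-0.77 -0.09  0.66] open 1.007 j [-0.69  0.37  1.61 -0.    1.17  0.59]
shift mm tool axes [-0.6 85.3  0.3] turn 0.13
```

View pics/a_side.png

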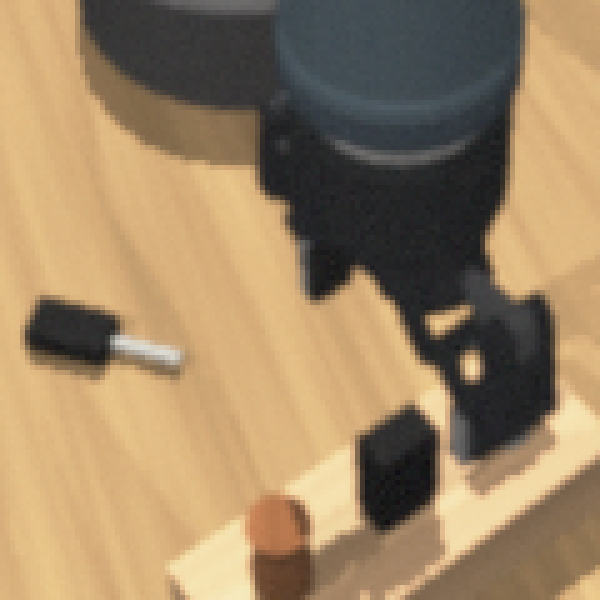

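Call:
arm_command(deltas=[-1, -0.6, 15, 0.3, 0.1, -1, 0, 15, 0, 0, -1, 0, 15, 0, 0, -1, 0, 15, 0, 0, -1, 0, 15, 0, 0, -1, 0, 10, 0, 0, -1, 0, 0, 0, 0, -1, 0, 0, 0, 0])

```text
time: 4.2
position: [0.5021, -0.2707, 0.0756]
tool_rot: [[0.282, 0.0, 0.959], [-0.959, -0.0, 0.282], [0.0, -1.0, 0.0]]
force: [0.4, -0.7, 0.0]
opening: 1.002
```

```bash
python3 plan.py .502 -.2705 .075 -73.5; python3 - <<'E'
from ov import *
for n in("top","side"):
    p=read_camera(n)
    w={"top":(340,150,440,250),"side":(270,220,390,340)}[n]
    cv2.imwrite(f"pics/b_{n}.png",cv2.resize(p["color"][w[1]:w[3],w[0]:w[2],::-1],None,fx=5,fy=5,interpolation=cv2.INTER_NEAREST))
E
```

```text
t 4.2 pos [ 0.5021 -0.2707  0.0756] yaw -73.59 tilt y [ 2.e-04 -1.e-04 -1.e+00] F [ 0.42 -0.66  0.02] open 1.002 j [-0.69  0.46  1.7   0.    0.98  0.59]
shift mm tool axes [-0.2  0.6 -0.1] turn -0.09
```

View pics/b_side.png

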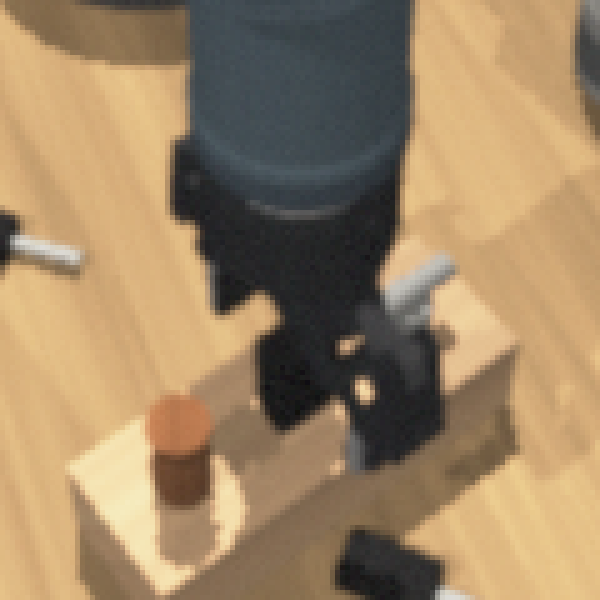

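Call:
arm_command(deltas=[0, 0, 0, 0, 0, 0, 0, 0, 0, 0, 0.3, 0, 0, 0, 0, 0.4, 0, 0, 0, 0, 0.5, 0, 0, 0, 0, 0.6, 0, 0, 0, 0, 1, 0, 0, 0, 0, 1, 0, 0, 0, 0, 1, 0, 0, 0, 0], grip_force=100)

```text
time: 5.2
position: [0.5021, -0.2704, 0.0755]
tool_rot: [[0.282, 0.0, 0.959], [-0.959, 0.0, 0.282], [0.0, -1.0, 0.0]]
force: [-0.1, 1.1, 4.7]
opening: 0.217
```

```bash
python3 plan.py .502 -.2705 .075 -73.5
```

```text
t 5.2 pos [ 0.5021 -0.2704  0.0755] yaw -73.6 tilt y [ 1.e-04  0.e+00 -1.e+00] F [-0.06  1.07  4.67] open 0.217 j [-0.69  0.46  1.7   0.    0.98  0.59]
shift mm tool axes [ 0.1  0.5 -0.1] turn -0.1
```

Call:
arm_command(deltas=[1, 0, -5, 0, 0, 1, 0, -8, 0, 0, 1, 0, -10, 0, 0, 1, 0, -15, 0, 0, 1, 0, -20, 0, 0, 1, 0, -25, 0, 0, 1, 0, -25, 0, 0, 1, 0, -16.5, 0, 0, 1, 0, 0, 0, 0, 1, 0, 0, 0, 0])

```text
time: 6.2
position: [0.502, -0.2704, 0.2]
tool_rot: [[0.282, 0.001, 0.959], [-0.959, -0.0, 0.282], [0.001, -1.0, 0.0]]
force: [0.1, -0.1, -1.8]
opening: 0.219
```

```bash
python3 plan.py .575 .133 .20 -116.2; python3 - <<'E'
from ov import *
for n in("side",):
    p=read_camera(n)
    w={"top":(340,150,440,250),"side":(250,180,390,320)}[n]
    cv2.imwrite(f"pics/c_{n}.png",cv2.resize(p["color"][w[1]:w[3],w[0]:w[2],::-1],None,fx=4,fy=4,interpolation=cv2.INTER_NEAREST))
E
```

```text
t 6.2 pos [ 0.502  -0.2704  0.2   ] yaw -73.6 tilt y [ 5.e-04 -5.e-04 -1.e+00] F [ 0.1  -0.06 -1.84] open 0.219 j [-0.69  0.33  1.56 -0.    1.25  0.59]
shift mm tool axes [-3.664e+02 -2.000e-01  1.840e+02] turn 42.6
```

View pics/c_side.png

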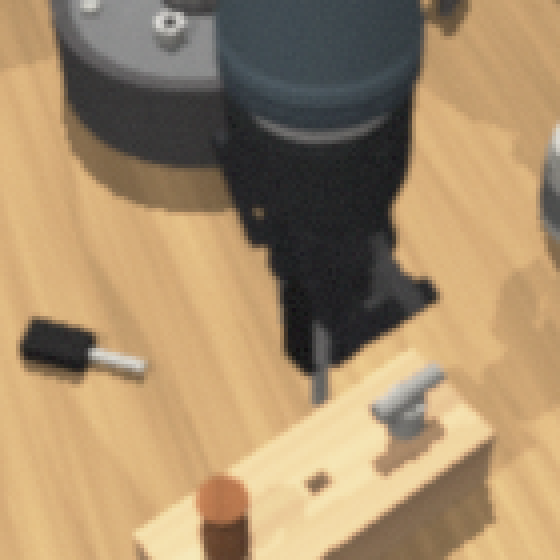

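```bash
python3 - <<'E'
from h import *
P=[np.load(f"pics/{n}.npy",allow_pickle=True).item() for n in "ts"]
print(onz(P[1],(250+317/4-.5,180+483/4-.5),.05), proj(P[1],[[.5021,-.2704,.05],[.502,-.2704,.1295]]), (250+319/4-.5,180+403/4-.5))
E
```

```text
[ 0.50102017 -0.27036501  0.05      ] [[329.22682209 300.09932887]
 [329.21993194 279.6543295 ]] (329.25, 280.25)
```

```bash
python3 - <<'E'
from h import *
P=[np.load(f"pics/{n}.npy",allow_pickle=True).item() for n in "ts"]
c=np.array([.5573,.097]);e=np.array([.442,.897]);n=np.array([-.897,.442])
for i,px,z in((0,(256.7,188.2),.064),(0,(260.6,190.8),.06),(0,(254.5,187.2),.072),(0,(263,191),.072),(1,(302,165.5),.062),(1,(301.5,161),.072),(1,(299.3,167),.072)):
    w=onz(P[i],px,z)[:2]-c;print(i,px,np.round([(w@e-.055)*1e3,w@n*1e3],1))
E
```

```text
0 (256.7, 188.2) [ 7.2 -1.5]
0 (260.6, 190.8) [-7.6  0.2]
0 (254.5, 187.2) [13.5 -0.5]
0 (263, 191) [-17.4  -1.6]
1 (302, 165.5) [ 7.2 -1.2]
1 (301.5, 161) [15.1  0.7]
1 (299.3, 167) [-11.3   3.6]
```

```bash
python3 plan.py .5803 .1436 .185 -116.2
```

```text
t 6.25 pos [ 0.5016 -0.2701  0.1991] yaw -73.6 tilt y [-1.e-03  8.e-04 -1.e+00] F [-0.28  0.05 -2.36] open 0.222 j [-0.69  0.33  1.56 -0.    1.25  0.59]
shift mm tool axes [-374.6   14.3  192.3] turn 42.6
```

Call:
arm_command(deltas=[1, -15, 0, 8, 0, 1, -31, 0, 16, 0, 1, -33, 0, 17, 0, 1, -33, 0, 17, 0, 1, -33, 0, 17, 0, 1, -33, 0, 17, 0, 1, -33, 0, 17, 0, 1, -33, 0, 17, 0, 1, -33, 0, 17, 0, 1, -33, 0, 17, 0, 1, -33, 0, 16, 0, 1, -20, 0, 10, 0, 1, -11, 0, 6, 0, 1, 0, 3, 0, 7.1, 1, 0, 3, 0, 7.1, 1, 0, 3, 0, 7.1, 1, 0, 3, 0, 7.1, 1, 0, 3, 0, 7.1, 1, 0, 0, 0, 7.1, 1, 0, 0, 0, 0])

```text
time: 8.25
position: [0.5799, 0.1423, 0.1839]
tool_rot: [[-0.443, -0.002, 0.897], [-0.897, -0.0, -0.443], [0.001, -1.0, -0.002]]
force: [0.3, -1.1, -1.1]
opening: 0.223
```

```bash
python3 plan.py .5803 .1436 .150 -116.2
```

```text
t 8.25 pos [0.5799 0.1423 0.1839] yaw -116.29 tilt y [-2.e-03 -2.e-04 -1.e+00] F [ 0.33 -1.09 -1.11] open 0.223 j [ 0.05  0.39  1.51 -0.    1.24  2.08]
shift mm tool axes [-1.4 33.9 -0.2] turn -0.09
```

Call:
arm_command(deltas=[1, -1.4, 10, -0.2, 0, 1, 0, 10, 0, 0, 1, 0, 7, 0, 0, 1, 0, 0, 0, 0, 1, 0, 0, 0, 0, 1, 0, 0, 0, 0])

```text
time: 8.85
position: [0.5813, 0.1439, 0.1581]
tool_rot: [[-0.441, 0.001, 0.897], [-0.897, -0.0, -0.441], [-0.0, -1.0, 0.001]]
force: [-0.1, 0.8, -2.4]
opening: 0.224
```

```bash
python3 plan.py .5803 .1436 .150 -116.2; python3 - <<'E'
from ov import *
s=observe();R=np.array(s["tool_rot"]);t=np.array(s["position"])+R[:,1]*.0705
c=np.array([.5573,.097]);e=np.array([.442,.897]);th=np.arctan2(e[1],e[0])
sl=c+.055*e
for n,w in(("top",(235,160,295,220)),("side",(260,120,340,200))):
    p=read_camera(n)
    bl=[rect(t[0],t[1],np.arctan2(R[1,0],R[0,0]),.002,.004,z) for z in(t[2],t[2]+.045)]
    ov(p,f"pics/d_{n}.png",w,9,[(rect(*sl,th,.016,.006,.072),(0,255,0),True)]+[(b,(0,0,255),True) for b in bl])
    ov(p,f"pics/d_{n}r.png",w,9,[])
E
```

```text
t 8.85 pos [0.5813 0.1439 0.1581] yaw -116.18 tilt y [ 6.e-04 -0.e+00 -1.e+00] F [-0.06  0.8  -2.37] open 0.224 j [ 0.06  0.42  1.54 -0.    1.19  2.08]
shift mm tool axes [ 0.7  8.1 -0.8] turn 0.02
```

View pics/d_top.png

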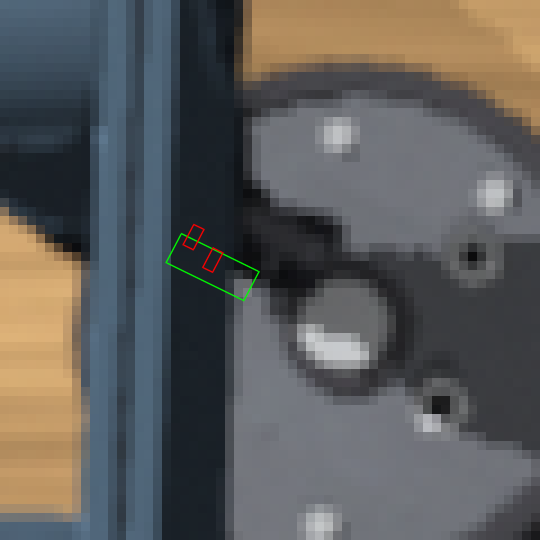

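View pics/d_side.png

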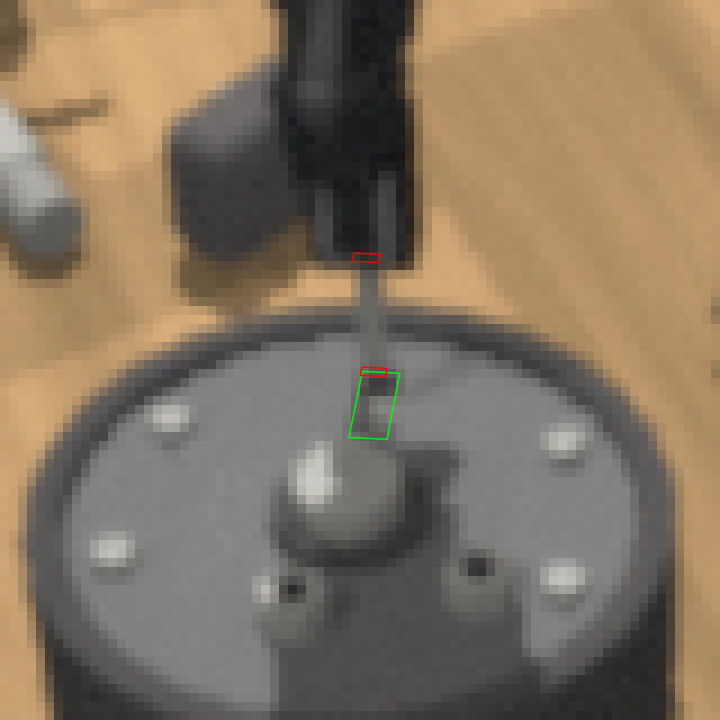

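View pics/d_sider.png

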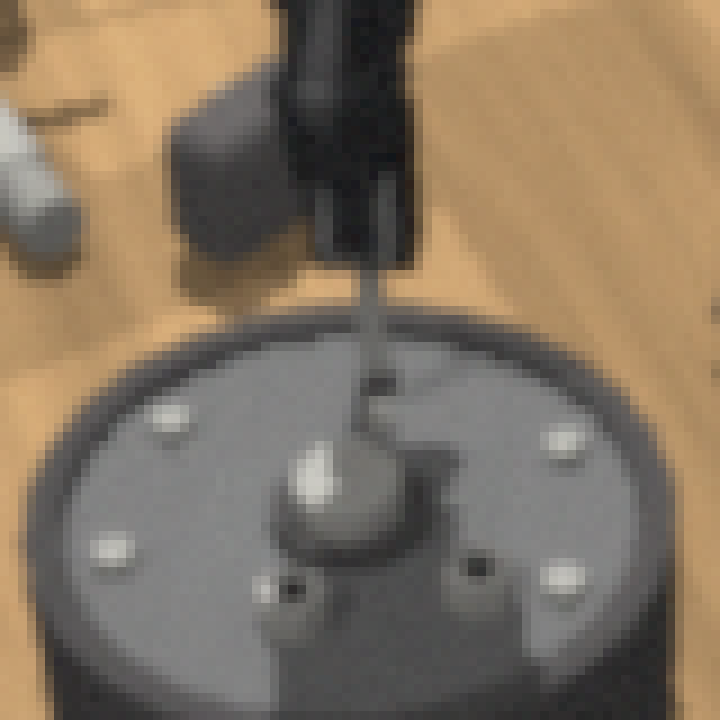

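Call:
arm_command(deltas=[1, 0.7, 3, -0.8, 0, 1, 0, 4, 0, 0, 1, 0, 4, 0, 0, 1, 0, 2, 0, 0, 1, 0, 1, 0, 0, 1, 0, 1, 0, 0, 1, 0, 1, 0, 0, 1, 0, 1, 0, 0, 1, 0, 0, 0, 0, 1, 0, 0, 0, 0])

```text
time: 9.95
position: [0.5801, 0.1436, 0.1409]
tool_rot: [[-0.441, 0.0, 0.897], [-0.897, 0.0, -0.441], [-0.0, -1.0, 0.0]]
force: [0.0, 0.0, -1.3]
opening: 0.222
```

```bash
python3 plan.py .5803 .1436 .1275 -116.2
```

```text
t 9.95 pos [0.5801 0.1436 0.1409] yaw -116.2 tilt y [ 1.e-04  0.e+00 -1.e+00] F [ 0.03  0.01 -1.34] open 0.222 j [0.06 0.43 1.56 0.   1.15 2.08]
shift mm tool axes [-0.1 13.4  0.2] turn 0.0
```

Call:
arm_command(deltas=[1, 0, 1, 0.2, 0, 1, 0, 1, 0, 0, 1, 0, 1, 0, 0, 1, 0, 1, 0, 0, 1, 0, 0, 0, 0])

```text
time: 10.45
position: [0.5801, 0.1435, 0.1366]
tool_rot: [[-0.441, -0.0, 0.897], [-0.897, -0.0, -0.441], [0.0, -1.0, -0.0]]
force: [-0.3, 0.3, -2.6]
opening: 0.218
```

Call:
arm_command(deltas=[1, 0, 1, 0, 0, 1, 0, 1, 0, 0, 1, 0, 1, 0, 0, 1, 0, 0, 0, 0])

```text
time: 10.85
position: [0.5801, 0.1435, 0.1336]
tool_rot: [[-0.441, -0.0, 0.897], [-0.897, -0.0, -0.441], [0.0, -1.0, -0.0]]
force: [-0.0, 0.6, -3.2]
opening: 0.221
```

Call:
arm_command(deltas=[1, 0, 1, 0, 0, 1, 0, 1, 0, 0, 1, 0, 1, 0, 0, 1, 0, 0, 0, 0])

```text
time: 11.25
position: [0.5801, 0.1435, 0.1306]
tool_rot: [[-0.441, -0.0, 0.897], [-0.897, -0.0, -0.441], [0.0, -1.0, -0.0]]
force: [0.1, 0.0, -1.6]
opening: 0.221
```

Call:
arm_command(deltas=[1, 0, 1, 0, 0, 1, 0, 1, 0, 0, 1, 0, 0.8, 0, 0, 1, 0, 0, 0, 0])

```text
time: 11.65
position: [0.5801, 0.1435, 0.1278]
tool_rot: [[-0.441, -0.0, 0.897], [-0.897, -0.0, -0.441], [0.0, -1.0, -0.0]]
force: [0.8, -0.5, -2.8]
opening: 0.218
```

```bash
python3 plan.py .5803 .1436 .1275 -116.2
```

```text
t 11.65 pos [0.5801 0.1435 0.1278] yaw -116.2 tilt y [-4.e-04 -0.e+00 -1.e+00] F [ 0.83 -0.45 -2.83] open 0.218 j [ 0.06  0.44  1.58 -0.    1.12  2.08]
shift mm tool axes [-0.2  0.3  0.2] turn 0.0
```

Call:
arm_command(deltas=[1, -1, 0, 0, 0, 1, -1, 0, 0, 0, 1, -1, 0, 0, 0, 1, -1, 0, 0, 0, 1, -1, 0, 0, 0])

```text
time: 12.15
position: [0.5825, 0.1482, 0.128]
tool_rot: [[-0.441, 0.0, 0.897], [-0.897, 0.0, -0.441], [-0.0, -1.0, -0.0]]
force: [-0.7, -0.0, -1.4]
opening: 0.223
```

Call:
arm_command(deltas=[1, -1, 0, 0, 0, 1, -1, 0, 0, 0, 1, -1, 0, 0, 0, 1, -1, 0, 0, 0])

```text
time: 12.55
position: [0.5838, 0.151, 0.1276]
tool_rot: [[-0.442, -0.001, 0.897], [-0.897, -0.001, -0.442], [0.001, -1.0, -0.001]]
force: [-2.3, -4.4, -2.4]
opening: 0.222
```

Call:
arm_command(deltas=[1, -1, 0, 0, 0, 1, -1, 0, 0, 0, 1, -1, 0, 0, 0, 1, -1, 0, 0, 0])

```text
time: 12.95
position: [0.5858, 0.1554, 0.128]
tool_rot: [[-0.441, -0.0, 0.897], [-0.897, 0.0, -0.441], [0.0, -1.0, -0.0]]
force: [-2.4, -4.3, -1.6]
opening: 0.225
```

```bash
cat > st.py <<'E'
from h import *
s=observe();c=np.array([.5573,.097]);e=np.array([.442,.897]);n=np.array([-.897,.442])
p=np.array(s["position"]);w=p[:2]-c;F=np.array(s["force"])
print("t",round(s["time"],2),"along",round((w@e-.055)*1e3,2),"lat",round(w@n*1e3,2),"tipz",round(p[2]*1e3-70.5,2),"Falong",round(F[:2]@e,2),"Flat",round(F[:2]@n,2),"Fz",round(F[2],2),"T",np.round(s["ft_torque"],2))
E
python3 st.py
```

```text
t 12.95 along 9.95 lat 0.23 tipz 57.46 Falong -4.89 Flat 0.24 Fz -1.63 T [-0.91  0.5  -0.01]
```

Call:
arm_command(deltas=[1, -1, 0, 0, 0, 1, -1, 0, 0, 0, 1, -0.5, 0, 0, 0, 1, 0, 0, 0, 0])

```text
time: 13.35
position: [0.5872, 0.1577, 0.1281]
tool_rot: [[-0.441, 0.0, 0.897], [-0.897, 0.0, -0.441], [-0.0, -1.0, 0.0]]
force: [-2.6, -3.9, -1.6]
opening: 0.221
```

```bash
python3 st.py
```

```text
t 13.35 along 12.68 lat 0.01 tipz 57.65 Falong -4.69 Flat 0.64 Fz -1.55 T [-0.69  0.41  0.02]
```

Call:
arm_command(deltas=[1, 1, 0, 0, 0, 1, 1, 0, 0, 0, 1, 0, -3, 0, 0, 1, 0, -4, 0, 0, 1, 0, -4, 0, 0, 1, 0, 0, 0, 0, 1, 4, 0, 0, 0, 1, 5, 0, 0, 0, 1, 5, 0, 0, 0, 1, 3.5, 0, 0, 0, 1, 0, 0, 0, 0, 1, 0, 0, 0, 0])

```text
time: 14.55
position: [0.5785, 0.1398, 0.139]
tool_rot: [[-0.442, 0.0, 0.897], [-0.897, 0.0, -0.442], [-0.0, -1.0, 0.0]]
force: [0.7, 0.1, -2.0]
opening: 0.224
```

```bash
python3 st.py
```

```text
t 14.55 along -7.3 lat -0.09 tipz 68.55 Falong 0.35 Flat -0.56 Fz -2.04 T [ 0.03 -0.04 -0.02]
```

Lower again slowly into the next gap.

Call:
arm_command(deltas=[1, 0, 1, 0, 0, 1, 0, 1, 0, 0, 1, 0, 1, 0, 0, 1, 0, 1, 0, 0, 1, 0, 1, 0, 0, 1, 0, 1, 0, 0])

```text
time: 15.15
position: [0.5784, 0.14, 0.1329]
tool_rot: [[-0.441, -0.0, 0.897], [-0.897, 0.0, -0.441], [0.0, -1.0, -0.0]]
force: [-0.0, -0.0, -1.8]
opening: 0.22
```

Call:
arm_command(deltas=[1, 0, 1, 0, 0, 1, 0, 1, 0, 0, 1, 0, 1, 0, 0, 1, 0, 1, 0, 0, 1, 0, 1, 0, 0, 1, 0, 0, 0, 0])

```text
time: 15.75
position: [0.5783, 0.1399, 0.1278]
tool_rot: [[-0.441, -0.0, 0.897], [-0.897, -0.0, -0.441], [0.0, -1.0, -0.0]]
force: [0.2, -0.5, -2.8]
opening: 0.222
```

Call:
arm_command(deltas=[1, -1, 0, 0, 0, 1, -1, 0, 0, 0, 1, -1, 0, 0, 0, 1, -1, 0, 0, 0])

```text
time: 16.15
position: [0.58, 0.1431, 0.128]
tool_rot: [[-0.441, -0.001, 0.897], [-0.897, -0.001, -0.441], [0.001, -1.0, -0.0]]
force: [-1.4, -3.5, -0.6]
opening: 0.225
```

```bash
python3 st.py
```

```text
t 16.15 along -3.57 lat 0.01 tipz 57.54 Falong -3.72 Flat -0.31 Fz -0.61 T [-0.79  0.38  0.03]
```

Call:
arm_command(deltas=[1, -1, 0, 0, 0, 1, -1, 0, 0, 0])

```text
time: 16.35
position: [0.5808, 0.1447, 0.1281]
tool_rot: [[-0.441, -0.001, 0.897], [-0.897, -0.001, -0.441], [0.001, -1.0, -0.0]]
force: [-2.5, -2.7, 0.6]
opening: 0.223
```

Call:
arm_command(deltas=[1, -1, 0, 0, 0, 1, -1, 0, 0, 0])

```text
time: 16.55
position: [0.582, 0.1469, 0.1281]
tool_rot: [[-0.442, -0.0, 0.897], [-0.897, -0.0, -0.442], [0.0, -1.0, 0.0]]
force: [-1.3, -4.3, 0.2]
opening: 0.221
```

Call:
arm_command(deltas=[1, -1, 0, 0, 0, 1, -1, 0, 0, 0, 1, -1, 0, 0, 0, 1, -1, 0, 0, 0])

```text
time: 16.95
position: [0.5837, 0.1506, 0.1277]
tool_rot: [[-0.441, -0.0, 0.897], [-0.897, -0.0, -0.441], [0.0, -1.0, -0.0]]
force: [-2.0, -4.6, -3.4]
opening: 0.224
```

Call:
arm_command(deltas=[1, -1, 0, 0, 0, 1, -1, 0, 0, 0, 1, -1, 0, 0, 0, 1, -1, 0, 0, 0])

```text
time: 17.35
position: [0.5852, 0.1545, 0.1278]
tool_rot: [[-0.441, -0.001, 0.897], [-0.897, 0.0, -0.441], [0.0, -1.0, -0.001]]
force: [-2.1, -5.0, -2.8]
opening: 0.223
```

```bash
python3 st.py
```

```text
t 17.35 along 8.89 lat 0.34 tipz 57.33 Falong -5.4 Flat -0.36 Fz -2.76 T [-0.95  0.43 -0.04]
```

Call:
arm_command(deltas=[1, -1, 0, 0, 0, 1, -1, 0, 0, 0, 1, 0, 0, 0, 0])

```text
time: 17.65
position: [0.5864, 0.1565, 0.1281]
tool_rot: [[-0.441, 0.0, 0.897], [-0.897, 0.0, -0.441], [-0.0, -1.0, -0.0]]
force: [-2.2, -2.6, -1.8]
opening: 0.218
```

Call:
arm_command(deltas=[1, -0.7, 0, 0, 0, 1, 0, 0, 0, 0])

```text
time: 17.85
position: [0.5867, 0.1569, 0.1281]
tool_rot: [[-0.441, 0.0, 0.897], [-0.897, 0.0, -0.441], [-0.0, -1.0, 0.0]]
force: [-1.9, -3.1, -1.4]
opening: 0.224
```

```bash
python3 st.py
```

```text
t 17.85 along 11.76 lat 0.08 tipz 57.6 Falong -3.59 Flat 0.35 Fz -1.41 T [-0.74  0.5  -0.06]
```

Still free. Back off, lift and return for the next tooth.

Call:
arm_command(deltas=[1, 1, 0, 0, 0, 1, 1, 0, 0, 0, 1, 0, -3, 0, 0, 1, 0, -4, 0, 0, 1, 0, -4, 0, 0, 1, 0, 0, 0, 0, 1, 4, 0, 0, 0, 1, 5, 0, 0, 0, 1, 5, 0, 0, 0, 1, 3, 0, 0, 0, 1, 0, 0, 0, 0, 1, 0, 0, 0, 0])

```text
time: 19.05
position: [0.5783, 0.1395, 0.1391]
tool_rot: [[-0.442, 0.0, 0.897], [-0.897, 0.0, -0.442], [-0.0, -1.0, 0.0]]
force: [-0.4, 0.3, -2.5]
opening: 0.221
```

Call:
arm_command(deltas=[1, 0, 1, 0, 0, 1, 0, 1, 0, 0, 1, 0, 1, 0, 0, 1, 0, 1, 0, 0, 1, 0, 1, 0, 0, 1, 0, 1, 0, 0])

```text
time: 19.65
position: [0.5783, 0.1397, 0.1329]
tool_rot: [[-0.441, -0.0, 0.897], [-0.897, 0.0, -0.441], [0.0, -1.0, -0.0]]
force: [-0.3, -0.2, -1.4]
opening: 0.219
```

Call:
arm_command(deltas=[1, 0, 1, 0, 0, 1, 0, 1, 0, 0, 1, 0, 1, 0, 0, 1, 0, 1, 0, 0, 1, 0, 1, 0, 0, 1, 0, 0, 0, 0])

```text
time: 20.25
position: [0.5782, 0.1397, 0.1278]
tool_rot: [[-0.441, -0.0, 0.897], [-0.897, -0.0, -0.441], [0.0, -1.0, -0.0]]
force: [0.0, -0.3, -2.0]
opening: 0.221
```

```bash
python3 st.py
```

```text
t 20.25 along -7.49 lat 0.12 tipz 57.34 Falong -0.28 Flat -0.14 Fz -1.97 T [-0.04 -0.04 -0.  ]
```

Call:
arm_command(deltas=[1, -1, 0, 0, 0, 1, -1, 0, 0, 0, 1, -0.5, 0, 0, 0])

```text
time: 20.55
position: [0.5795, 0.1421, 0.1281]
tool_rot: [[-0.441, 0.0, 0.897], [-0.897, 0.0, -0.441], [-0.0, -1.0, 0.0]]
force: [-0.8, -0.2, -2.8]
opening: 0.22
```

```bash
python3 st.py
```

```text
t 20.55 along -4.75 lat -0.02 tipz 57.61 Falong -0.56 Flat 0.66 Fz -2.8 T [-0.03  0.02  0.03]
```

Now advance in half-millimetre steps. The stop, if this is the last tooth, should come at about x = -2.

Call:
arm_command(deltas=[1, -0.5, 0, 0, 0, 1, -0.5, 0, 0, 0])

```text
time: 20.75
position: [0.5797, 0.1423, 0.1281]
tool_rot: [[-0.441, -0.0, 0.897], [-0.897, -0.001, -0.441], [0.001, -1.0, 0.0]]
force: [-1.8, -3.0, -1.1]
opening: 0.218
```

Call:
arm_command(deltas=[1, -0.4, 0, 0, 0, 1, 0, 0, 0, 0])

```text
time: 20.95
position: [0.5799, 0.1427, 0.1281]
tool_rot: [[-0.441, -0.0, 0.897], [-0.897, -0.001, -0.441], [0.001, -1.0, -0.0]]
force: [-2.5, -3.7, 0.4]
opening: 0.22
```

Call:
arm_command(deltas=[1, -0.4, 0, 0, 0, 1, 0, 0, 0, 0])

```text
time: 21.15
position: [0.5802, 0.1433, 0.1281]
tool_rot: [[-0.442, -0.0, 0.897], [-0.897, -0.0, -0.442], [0.0, -1.0, 0.0]]
force: [-2.3, -3.8, 0.3]
opening: 0.225
```

```bash
python3 st.py
```

```text
t 21.15 along -3.32 lat -0.04 tipz 57.58 Falong -4.43 Flat 0.43 Fz 0.29 T [-0.78  0.38 -0.03]
```

Call:
arm_command(deltas=[1, -0.4, 0, 0, 0, 1, 0, 0, 0, 0])

```text
time: 21.35
position: [0.5804, 0.1438, 0.1281]
tool_rot: [[-0.441, 0.0, 0.897], [-0.897, -0.0, -0.441], [0.0, -1.0, 0.0]]
force: [-0.7, -3.9, -0.1]
opening: 0.223
```

Call:
arm_command(deltas=[1, -0.4, 0, 0, 0, 1, 0, 0, 0, 0])

```text
time: 21.55
position: [0.5806, 0.1442, 0.1281]
tool_rot: [[-0.441, 0.0, 0.897], [-0.897, -0.0, -0.441], [0.0, -1.0, 0.0]]
force: [-2.5, -3.3, 1.2]
opening: 0.22
```

Call:
arm_command(deltas=[1, -0.4, 0, 0, 0, 1, 0, 0, 0, 0])

```text
time: 21.75
position: [0.5808, 0.1446, 0.1281]
tool_rot: [[-0.441, 0.0, 0.897], [-0.897, 0.0, -0.441], [-0.0, -1.0, 0.0]]
force: [-1.1, -3.4, 0.2]
opening: 0.221
```

```bash
python3 st.py
```

```text
t 21.75 along -1.88 lat 0.0 tipz 57.55 Falong -3.53 Flat -0.48 Fz 0.22 T [-0.91  0.39 -0.04]
```

Call:
arm_command(deltas=[1, -0.4, 0, 0, 0, 1, 0, 0, 0, 0])

```text
time: 21.95
position: [0.581, 0.145, 0.1281]
tool_rot: [[-0.441, 0.0, 0.897], [-0.897, 0.0, -0.441], [-0.0, -1.0, 0.0]]
force: [-1.6, -3.8, 2.1]
opening: 0.221
```

Call:
arm_command(deltas=[1, -0.4, 0, 0, 0, 1, 0, 0, 0, 0])

```text
time: 22.15
position: [0.5812, 0.1454, 0.1281]
tool_rot: [[-0.441, 0.0, 0.897], [-0.897, 0.0, -0.441], [-0.0, -1.0, 0.0]]
force: [-1.8, -4.4, 1.5]
opening: 0.221
```

Call:
arm_command(deltas=[1, -0.4, 0, 0, 0, 1, 0, 0, 0, 0])

```text
time: 22.35
position: [0.5813, 0.1457, 0.1281]
tool_rot: [[-0.441, 0.0, 0.897], [-0.897, 0.0, -0.441], [-0.0, -1.0, 0.0]]
force: [-1.8, -3.9, 1.2]
opening: 0.22
```

Call:
arm_command(deltas=[1, -0.4, 0, 0, 0, 1, 0, 0, 0, 0])

```text
time: 22.55
position: [0.5815, 0.1461, 0.1281]
tool_rot: [[-0.442, 0.0, 0.897], [-0.897, 0.0, -0.442], [-0.0, -1.0, 0.0]]
force: [-2.2, -3.7, 1.8]
opening: 0.22
```

```bash
python3 st.py
```

```text
t 22.55 along -0.24 lat -0.0 tipz 57.55 Falong -4.23 Flat 0.32 Fz 1.76 T [-0.91  0.33 -0.  ]
```

Call:
arm_command(deltas=[1, -0.5, 0, 0, 0, 1, 0, 0, 0, 0])

```text
time: 22.75
position: [0.5817, 0.1466, 0.128]
tool_rot: [[-0.441, 0.0, 0.897], [-0.897, 0.0, -0.441], [-0.0, -1.0, 0.0]]
force: [-2.0, -4.0, 1.5]
opening: 0.225
```

Call:
arm_command(deltas=[1, -0.5, 0, 0, 0, 1, 0, 0, 0, 0])

```text
time: 22.95
position: [0.5819, 0.147, 0.128]
tool_rot: [[-0.441, 0.0, 0.897], [-0.897, 0.0, -0.441], [-0.0, -1.0, 0.0]]
force: [-0.7, -2.9, 0.5]
opening: 0.219
```

Call:
arm_command(deltas=[1, -0.5, 0, 0, 0, 1, 0, 0, 0, 0])

```text
time: 23.15
position: [0.5821, 0.1475, 0.1279]
tool_rot: [[-0.441, 0.0, 0.897], [-0.897, 0.0, -0.441], [-0.0, -1.0, -0.0]]
force: [-1.0, -4.1, 0.4]
opening: 0.219
```

Call:
arm_command(deltas=[1, -0.5, 0, 0, 0, 1, -0.5, 0, 0, 0])

```text
time: 23.35
position: [0.5825, 0.1483, 0.1279]
tool_rot: [[-0.442, -0.0, 0.897], [-0.897, -0.0, -0.442], [0.0, -1.0, -0.0]]
force: [-0.8, -4.8, -0.6]
opening: 0.224
```

Call:
arm_command(deltas=[1, -0.5, 0, 0, 0, 1, -0.5, 0, 0, 0])

```text
time: 23.55
position: [0.583, 0.1491, 0.1278]
tool_rot: [[-0.441, -0.0, 0.897], [-0.897, -0.0, -0.441], [0.0, -1.0, -0.0]]
force: [-1.3, -5.0, -1.2]
opening: 0.22
```

```bash
python3 st.py
```

```text
t 23.55 along 3.11 lat 0.03 tipz 57.32 Falong -5.03 Flat -1.06 Fz -1.23 T [-0.93  0.21 -0.  ]
```

Past the middle, so one more tooth is left. Finish this stroke to about x = 11.5.

Call:
arm_command(deltas=[1, -1, 0, 0, 0, 1, -1, 0, 0, 0, 1, -1, 0, 0, 0, 1, -1, 0, 0, 0])

```text
time: 23.95
position: [0.5844, 0.1529, 0.1277]
tool_rot: [[-0.441, -0.001, 0.897], [-0.897, -0.0, -0.441], [0.0, -1.0, -0.001]]
force: [-1.8, -4.7, -2.2]
opening: 0.225
```

Call:
arm_command(deltas=[1, -1, 0, 0, 0, 1, -1, 0, 0, 0, 1, -1, 0, 0, 0, 1, -0.5, 0, 0, 0, 1, 0, 0, 0, 0])

```text
time: 24.45
position: [0.5863, 0.1562, 0.1281]
tool_rot: [[-0.441, -0.0, 0.897], [-0.897, 0.0, -0.441], [-0.0, -1.0, -0.0]]
force: [-2.4, -3.7, -2.8]
opening: 0.219
```

```bash
python3 st.py
```

```text
t 24.45 along 10.94 lat 0.21 tipz 57.56 Falong -4.36 Flat 0.48 Fz -2.79 T [-0.69  0.54 -0.01]
```

Call:
arm_command(deltas=[1, 1, 0, 0, 0, 1, 1, 0, 0, 0, 1, 0, -3, 0, 0, 1, 0, -4, 0, 0, 1, 0, -4, 0, 0, 1, 0, 0, 0, 0, 1, 4, 0, 0, 0, 1, 5, 0, 0, 0, 1, 5, 0, 0, 0, 1, 2.5, 0, 0, 0, 1, 0, 0, 0, 0, 1, 0, 0, 0, 0])

```text
time: 25.65
position: [0.5782, 0.1392, 0.139]
tool_rot: [[-0.442, 0.0, 0.897], [-0.897, 0.0, -0.442], [-0.0, -1.0, 0.0]]
force: [-0.3, 0.8, -1.6]
opening: 0.225
```

Call:
arm_command(deltas=[1, 0, 1, 0, 0, 1, 0, 1, 0, 0, 1, 0, 1, 0, 0, 1, 0, 1, 0, 0, 1, 0, 1, 0, 0, 1, 0, 1, 0, 0])

```text
time: 26.25
position: [0.5781, 0.1393, 0.1329]
tool_rot: [[-0.441, -0.0, 0.897], [-0.897, 0.0, -0.441], [0.0, -1.0, -0.0]]
force: [-0.4, 0.7, -1.8]
opening: 0.222
```

Call:
arm_command(deltas=[1, 0, 1, 0, 0, 1, 0, 1, 0, 0, 1, 0, 1, 0, 0, 1, 0, 1, 0, 0, 1, 0, 1, 0, 0, 1, 0, 0, 0, 0])

```text
time: 26.85
position: [0.578, 0.1393, 0.1278]
tool_rot: [[-0.441, -0.0, 0.897], [-0.897, -0.0, -0.441], [0.0, -1.0, -0.0]]
force: [-0.3, 0.5, -2.4]
opening: 0.22
```

```bash
python3 st.py
```

```text
t 26.85 along -7.87 lat 0.11 tipz 57.32 Falong 0.34 Flat 0.48 Fz -2.39 T [-0.04 -0.03  0.02]
```

Call:
arm_command(deltas=[1, -0.8, 0, 0, 0, 1, -0.8, 0, 0, 0, 1, -0.5, 0, 0, 0])

```text
time: 27.15
position: [0.5792, 0.1413, 0.1281]
tool_rot: [[-0.441, 0.0, 0.897], [-0.897, 0.0, -0.441], [-0.0, -1.0, 0.0]]
force: [0.9, -0.9, -2.2]
opening: 0.221
```

```bash
python3 st.py
```

```text
t 27.15 along -5.59 lat -0.01 tipz 57.59 Falong -0.36 Flat -1.23 Fz -2.22 T [-0.03 -0.02  0.03]
```

Call:
arm_command(deltas=[1, -0.5, 0, 0, 0, 1, -0.5, 0, 0, 0])

```text
time: 27.35
position: [0.5793, 0.1417, 0.128]
tool_rot: [[-0.441, -0.001, 0.897], [-0.897, -0.001, -0.441], [0.001, -1.0, -0.0]]
force: [-1.4, -2.4, -0.7]
opening: 0.215
```

Call:
arm_command(deltas=[1, -0.5, 0, 0, 0, 1, 0, 0, 0, 0])

```text
time: 27.55
position: [0.5795, 0.1421, 0.1281]
tool_rot: [[-0.441, -0.001, 0.897], [-0.897, -0.001, -0.441], [0.001, -1.0, -0.0]]
force: [-1.3, -3.8, 0.2]
opening: 0.222
```

Call:
arm_command(deltas=[1, -0.4, 0, 0, 0, 1, 0, 0, 0, 0])

```text
time: 27.75
position: [0.5799, 0.1428, 0.1281]
tool_rot: [[-0.442, -0.0, 0.897], [-0.897, -0.0, -0.442], [0.0, -1.0, 0.0]]
force: [-1.5, -3.2, -0.5]
opening: 0.219
```

Call:
arm_command(deltas=[1, -0.4, 0, 0, 0, 1, 0, 0, 0, 0])

```text
time: 27.95
position: [0.5801, 0.1433, 0.128]
tool_rot: [[-0.441, 0.0, 0.897], [-0.897, -0.0, -0.441], [0.0, -1.0, 0.0]]
force: [-1.9, -3.5, -0.0]
opening: 0.222
```

```bash
python3 st.py
```

```text
t 27.95 along -3.45 lat 0.01 tipz 57.55 Falong -3.98 Flat 0.2 Fz -0.01 T [-0.74  0.32 -0.06]
```

Call:
arm_command(deltas=[1, -0.3, 0, 0, 0, 1, 0, 0, 0, 0])

```text
time: 28.15
position: [0.5802, 0.1435, 0.128]
tool_rot: [[-0.441, 0.0, 0.897], [-0.897, -0.0, -0.441], [0.0, -1.0, 0.0]]
force: [-1.6, -4.0, -0.0]
opening: 0.222
```

Call:
arm_command(deltas=[1, -0.3, 0, 0, 0, 1, 0, 0, 0, 0])

```text
time: 28.35
position: [0.5803, 0.1438, 0.128]
tool_rot: [[-0.441, 0.0, 0.897], [-0.897, -0.0, -0.441], [0.0, -1.0, 0.0]]
force: [-0.2, -4.8, -0.2]
opening: 0.222
```

Call:
arm_command(deltas=[1, -0.3, 0, 0, 0, 1, 0, 0, 0, 0])

```text
time: 28.55
position: [0.5805, 0.1441, 0.1281]
tool_rot: [[-0.441, 0.0, 0.897], [-0.897, -0.0, -0.441], [-0.0, -1.0, 0.0]]
force: [-1.7, -3.8, 0.0]
opening: 0.217
```

Call:
arm_command(deltas=[1, -0.3, 0, 0, 0, 1, 0, 0, 0, 0])

```text
time: 28.75
position: [0.5807, 0.1444, 0.1281]
tool_rot: [[-0.441, 0.0, 0.897], [-0.897, 0.0, -0.441], [-0.0, -1.0, 0.0]]
force: [-2.2, -2.8, 0.1]
opening: 0.221
```

```bash
python3 st.py
```

```text
t 28.75 along -2.18 lat -0.01 tipz 57.55 Falong -3.48 Flat 0.68 Fz 0.14 T [-0.88  0.35 -0.  ]
```

Call:
arm_command(deltas=[1, -0.3, 0, 0, 0, 1, 0, 0, 0, 0])

```text
time: 28.95
position: [0.5808, 0.1447, 0.128]
tool_rot: [[-0.441, 0.0, 0.897], [-0.897, 0.0, -0.441], [-0.0, -1.0, 0.0]]
force: [-1.3, -3.7, 0.4]
opening: 0.224
```

Call:
arm_command(deltas=[1, -0.3, 0, 0, 0, 1, 0, 0, 0, 0])

```text
time: 29.15
position: [0.5809, 0.1449, 0.128]
tool_rot: [[-0.441, 0.0, 0.897], [-0.897, 0.0, -0.441], [-0.0, -1.0, 0.0]]
force: [-1.7, -4.0, 0.6]
opening: 0.223
```

Call:
arm_command(deltas=[1, -0.3, 0, 0, 0, 1, 0, 0, 0, 0])

```text
time: 29.35
position: [0.581, 0.1452, 0.1281]
tool_rot: [[-0.441, 0.0, 0.897], [-0.897, 0.0, -0.441], [-0.0, -1.0, 0.0]]
force: [-1.8, -3.6, 0.9]
opening: 0.221
```

Call:
arm_command(deltas=[1, -0.3, 0, 0, 0, 1, 0, 0, 0, 0])

```text
time: 29.55
position: [0.5812, 0.1455, 0.128]
tool_rot: [[-0.441, 0.0, 0.897], [-0.897, 0.0, -0.441], [-0.0, -1.0, 0.0]]
force: [-1.4, -3.7, 0.4]
opening: 0.221
```

```bash
python3 st.py
```

```text
t 29.55 along -0.96 lat -0.02 tipz 57.52 Falong -3.88 Flat -0.39 Fz 0.36 T [-0.87  0.36  0.05]
```

Call:
arm_command(deltas=[1, -0.3, 0, 0, 0, 1, 0, 0, 0, 0])

```text
time: 29.75
position: [0.5813, 0.1457, 0.128]
tool_rot: [[-0.441, 0.0, 0.897], [-0.897, -0.0, -0.441], [0.0, -1.0, 0.0]]
force: [-1.4, -5.2, 1.6]
opening: 0.226
```

Call:
arm_command(deltas=[1, -0.3, 0, 0, 0, 1, 0, 0, 0, 0])

```text
time: 29.95
position: [0.5813, 0.1457, 0.1281]
tool_rot: [[-0.441, -0.0, 0.897], [-0.897, -0.0, -0.441], [0.0, -1.0, 0.0]]
force: [-1.9, -5.2, 1.1]
opening: 0.221
```

Call:
arm_command(deltas=[1, -0.3, 0, 0, 0, 1, 0, 0, 0, 0])

```text
time: 30.15
position: [0.5814, 0.1458, 0.128]
tool_rot: [[-0.441, -0.0, 0.897], [-0.897, -0.001, -0.441], [0.001, -1.0, -0.0]]
force: [-2.6, -5.1, 1.6]
opening: 0.223
```

Call:
arm_command(deltas=[1, -0.3, 0, 0, 0, 1, 0, 0, 0, 0])

```text
time: 30.35
position: [0.5814, 0.1459, 0.128]
tool_rot: [[-0.441, -0.001, 0.897], [-0.897, -0.001, -0.441], [0.001, -1.0, -0.0]]
force: [-3.2, -6.1, 1.0]
opening: 0.22
```

```bash
python3 st.py
```

```text
t 30.35 along -0.53 lat -0.01 tipz 57.52 Falong -6.9 Flat 0.22 Fz 1.04 T [-1.37  0.58  0.05]
```

The wheel has stalled and the force is rising, so this is the stop. I'll build up to about 15 N.

Call:
arm_command(deltas=[1, -0.6, 0, 0, 0, 1, 0, 0, 0, 0])

```text
time: 30.55
position: [0.5815, 0.146, 0.128]
tool_rot: [[-0.441, -0.001, 0.897], [-0.897, -0.002, -0.441], [0.002, -1.0, -0.0]]
force: [-3.8, -7.5, 3.0]
opening: 0.222
```

Call:
arm_command(deltas=[1, -0.6, 0, 0, 0, 1, 0, 0, 0, 0])

```text
time: 30.75
position: [0.5815, 0.1461, 0.128]
tool_rot: [[-0.441, -0.002, 0.897], [-0.897, -0.003, -0.441], [0.003, -1.0, -0.0]]
force: [-4.0, -9.5, 3.3]
opening: 0.222
```

Call:
arm_command(deltas=[1, -0.6, 0, 0, 0, 1, 0, 0, 0, 0])

```text
time: 30.95
position: [0.5816, 0.1463, 0.128]
tool_rot: [[-0.441, -0.002, 0.897], [-0.897, -0.003, -0.441], [0.004, -1.0, -0.001]]
force: [-4.3, -9.5, 3.4]
opening: 0.222
```

```bash
python3 st.py
```

```text
t 30.95 along -0.07 lat 0.0 tipz 57.5 Falong -10.4 Flat -0.37 Fz 3.37 T [-2.32  1.03 -0.  ]
```

Call:
arm_command(deltas=[1, -0.8, 0, 0, 0, 1, 0, 0, 0, 0])

```text
time: 31.15
position: [0.5817, 0.1464, 0.128]
tool_rot: [[-0.441, -0.003, 0.897], [-0.897, -0.004, -0.441], [0.005, -1.0, -0.001]]
force: [-5.8, -11.8, 4.3]
opening: 0.226
```

Call:
arm_command(deltas=[1, -0.6, 0, 0, 0, 1, 0, 0, 0, 0, 1, 0, 0, 0, 0])

```text
time: 31.45
position: [0.5818, 0.1466, 0.128]
tool_rot: [[-0.441, -0.003, 0.897], [-0.897, -0.005, -0.441], [0.006, -1.0, -0.001]]
force: [-6.6, -13.4, 5.7]
opening: 0.221
```

```bash
python3 st.py
```

```text
t 31.45 along 0.27 lat -0.03 tipz 57.52 Falong -14.95 Flat 0.02 Fz 5.66 T [-2.94  1.32  0.08]
```

Call:
arm_command(deltas=[1, 0, 0, 0, 0, 1, 0, 0, 0, 0, 1, 0, 0, 0, 0, 1, 0, 0, 0, 0])

```text
time: 31.85
position: [0.5817, 0.1466, 0.128]
tool_rot: [[-0.441, -0.003, 0.897], [-0.897, -0.005, -0.441], [0.006, -1.0, -0.001]]
force: [-6.0, -13.2, 4.9]
opening: 0.222
```

Call:
arm_command(deltas=[1, 0, 0, 0, 0, 1, 0, 0, 0, 0, 1, 0, 0, 0, 0, 1, 0, 0, 0, 0, 1, 0, 0, 0, 0, 1, 0, 0, 0, 0, 1, 0, 0, 0, 0])

```text
time: 32.55
position: [0.5818, 0.1466, 0.128]
tool_rot: [[-0.441, -0.003, 0.897], [-0.897, -0.005, -0.441], [0.006, -1.0, -0.001]]
force: [-5.5, -12.9, 6.1]
opening: 0.22
```

```bash
python3 st.py
```

```text
t 32.55 along 0.26 lat -0.03 tipz 57.53 Falong -13.97 Flat -0.79 Fz 6.15 T [-2.94  1.36 -0.03]
```

Call:
arm_command(deltas=[1, 1, 0, 0, 0, 1, 1, 0, 0, 0, 1, 1, 0, 0, 0, 1, 1, 0, 0, 0, 1, 1, 0, 0, 0, 1, 1, 0, 0, 0, 1, 0, 0, 0, 0, 1, 0, 0, 0, 0])

```text
time: 33.35
position: [0.5805, 0.1445, 0.1278]
tool_rot: [[-0.441, 0.0, 0.897], [-0.897, 0.001, -0.441], [-0.001, -1.0, -0.0]]
force: [0.3, -0.0, -2.0]
opening: 0.222
```

```bash
python3 st.py
```

```text
t 33.35 along -2.11 lat 0.19 tipz 57.35 Falong 0.14 Flat -0.31 Fz -2.04 T [-0.04 -0.04 -0.03]
```

Free of contact. Lift slowly out of the slot, then up.

Call:
arm_command(deltas=[1, 0, -2, 0, 0, 1, 0, -3, 0, 0, 1, 0, -3, 0, 0, 1, 0, -4, 0, 0, 1, 0, -6, 0, 0, 1, 0, -10, 0, 0, 1, 0, -15, 0, 0, 1, 0, -15, 0, 0, 1, 0, -14, 0, 0, 1, 0, 0, 0, 0, 1, 0, 0, 0, 0])

```text
time: 34.45
position: [0.5805, 0.144, 0.2005]
tool_rot: [[-0.441, 0.001, 0.897], [-0.897, 0.0, -0.441], [-0.001, -1.0, 0.001]]
force: [-0.1, 1.0, -2.3]
opening: 0.223
```

```bash
python3 plan.py .5021 -.2704 .200 -73.6; python3 - <<'E'
from ov import *
s=observe();R=np.array(s["tool_rot"]);t=np.array(s["position"])+R[:,1]*.0705
p=read_camera("side")
bl=[rect(t[0],t[1],np.arctan2(R[1,0],R[0,0]),.002,.004,z) for z in(t[2],t[2]+.045)]
q=proj(p,bl[0])[0].astype(int)
w=(255,90,345,180)
ov(p,"pics/e.png",w,6,[(b,(0,0,255),True) for b in bl]);ov(p,"pics/er.png",w,6,[])
a=cv2.hconcat([cv2.imread("pics/e.png"),cv2.imread("pics/er.png")]);cv2.imwrite("pics/ee.png",cv2.resize(a,(800,400)))
E
```

```text
t 34.45 pos [0.5805 0.144  0.2005] yaw -116.2 tilt y [ 1.e-03  1.e-04 -1.e+00] F [-0.14  0.99 -2.29] open 0.223 j [0.06 0.38 1.49 0.   1.28 2.08]
shift mm tool axes [4.065e+02 3.000e-01 1.126e+02] turn -42.6
```

View pics/ee.png

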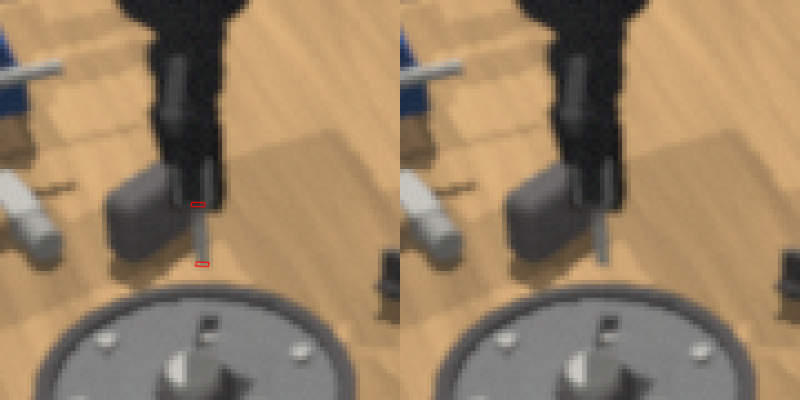

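Call:
arm_command(deltas=[1, 15, 0, 4.2, 0, 1, 32, 0, 8.9, 0, 1, 35, 0, 9.7, 0, 1, 35, 0, 9.7, 0, 1, 35, 0, 9.7, 0, 1, 35, 0, 9.7, 0, 1, 35, 0, 9.7, 0, 1, 35, 0, 9.7, 0, 1, 35, 0, 9.7, 0, 1, 35, 0, 9.7, 0, 1, 35, 0, 9.7, 0, 1, 28, 0, 7.7, 0, 1, 16, 0, 4.5, 0, 1, 0, 0, 0, -7.1, 1, 0, 0, 0, -7.1, 1, 0, 0, 0, -7.1, 1, 0, 0, 0, -7.1, 1, 0, 0, 0, -7.1, 1, 0, 0, 0, -7.1, 1, 0, 0, 0, 0])

```text
time: 36.5
position: [0.5018, -0.2695, 0.1995]
tool_rot: [[0.284, -0.001, 0.959], [-0.959, 0.001, 0.284], [-0.001, -1.0, -0.001]]
force: [0.3, 0.1, -1.1]
opening: 0.222
```

```bash
python3 plan.py .5021 -.2704 .132 -73.6
```

```text
t 36.5 pos [ 0.5018 -0.2695  0.1995] yaw -73.52 tilt y [-0.001  0.001 -1.   ] F [ 0.34  0.07 -1.06] open 0.222 j [-0.69  0.33  1.56  0.    1.25  0.59]
shift mm tool axes [ 1.  67.5  0.1] turn 0.08
```

Call:
arm_command(deltas=[1, 0.8, 15, 0.1, 0, 1, 0, 20, 0, 0, 1, 0, 20, 0, 0, 1, 0, 12, 0, 0, 1, 0, 0, 0, 0, 1, 0, 0, 0, 0])

```text
time: 37.1
position: [0.5027, -0.2708, 0.1333]
tool_rot: [[0.281, 0.0, 0.96], [-0.96, 0.0, 0.281], [-0.0, -1.0, 0.0]]
force: [-0.0, -0.2, -1.5]
opening: 0.218
```

```bash
python3 plan.py .5021 -.2704 .0755 -73.6;python3 - <<'E'
from ov import *
p=read_camera("side")
w=(290,250,370,330)
ov(p,"pics/f.png",w,7,[])
E
```

```text
t 37.1 pos [ 0.5027 -0.2708  0.1333] yaw -73.66 tilt y [ 0.e+00  1.e-04 -1.e+00] F [-0.01 -0.19 -1.47] open 0.218 j [-0.69  0.4   1.64  0.    1.11  0.6 ]
shift mm tool axes [-0.5 57.8 -0.4] turn -0.06
```

View pics/f.png

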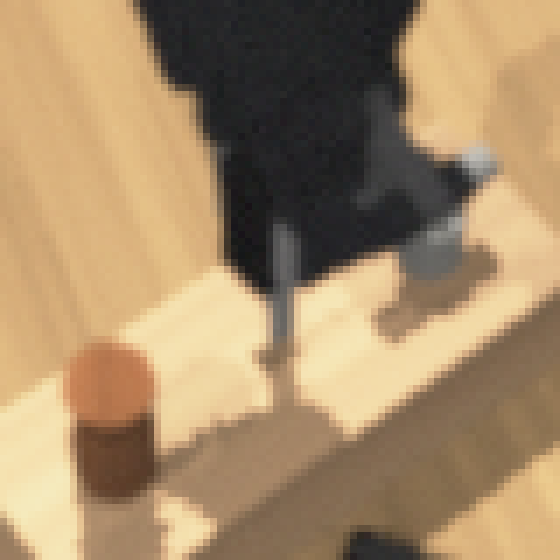

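The blade is right above its hole. Lower gently through the mouth of the hole.

Call:
arm_command(deltas=[1, -0.5, 3, -0.4, 0, 1, 0, 3, 0, 0, 1, 0, 2, 0, 0, 1, 0, 2, 0, 0, 1, 0, 2, 0, 0, 1, 0, 2, 0, 0, 1, 0, 2, 0, 0, 1, 0, 2, 0, 0, 1, 0, 0, 0, 0])

```text
time: 38.05
position: [0.5018, -0.2702, 0.1146]
tool_rot: [[0.282, -0.001, 0.959], [-0.959, 0.0, 0.282], [-0.001, -1.0, -0.0]]
force: [-0.4, -0.1, -2.4]
opening: 0.222
```

```bash
python3 plan.py .5021 -.2704 .0755 -73.6
```

```text
t 38.05 pos [ 0.5018 -0.2702  0.1146] yaw -73.6 tilt y [-5.e-04  4.e-04 -1.e+00] F [-0.45 -0.1  -2.39] open 0.222 j [-0.69  0.42  1.66  0.    1.07  0.59]
shift mm tool axes [ 0.2 39.1  0.2] turn 0.0
```

Call:
arm_command(deltas=[1, 0.2, 3, 0.2, 0, 1, 0, 4, 0, 0, 1, 0, 5, 0, 0, 1, 0, 5, 0, 0, 1, 0, 5, 0, 0, 1, 0, 5, 0, 0, 1, 0, 4, 0, 0, 1, 0, 3, 0, 0, 1, 0, 2, 0, 0, 1, 0, 0, 0, 0])

```text
time: 39.05
position: [0.5021, -0.2704, 0.0787]
tool_rot: [[0.282, -0.0, 0.959], [-0.959, 0.0, 0.282], [-0.0, -1.0, -0.0]]
force: [0.6, 0.6, -2.0]
opening: 0.219
```

Call:
arm_command(deltas=[1, 0, 1, 0, 0, 1, 0, 1, 0, 0, 1, 0, 0.5, 0, 0, 1, 0, 0, 0, 0])

```text
time: 39.45
position: [0.5022, -0.2705, 0.0765]
tool_rot: [[0.282, -0.0, 0.959], [-0.959, 0.0, 0.282], [-0.0, -1.0, -0.0]]
force: [0.3, -1.2, -1.4]
opening: 0.219
```

Call:
arm_command(deltas=[1, 0, 0.6, 0, 0, 1, 0, 0, 0, 0])

```text
time: 39.65
position: [0.5023, -0.2705, 0.0759]
tool_rot: [[0.282, -0.0, 0.959], [-0.959, 0.0, 0.282], [-0.0, -1.0, -0.0]]
force: [-0.5, 0.4, -2.4]
opening: 0.226
```

```bash
python3 plan.py .5021 -.2704 .0755 -73.6
```

```text
t 39.65 pos [ 0.5023 -0.2705  0.0759] yaw -73.6 tilt y [-0.e+00  1.e-04 -1.e+00] F [-0.5   0.38 -2.44] open 0.226 j [-0.69  0.46  1.7   0.    0.98  0.6 ]
shift mm tool axes [-0.1  0.4 -0.1] turn 0.0
```

Call:
arm_command(deltas=[1, 0, 0.5, 0, 0, 1, 0, 0, 0, 0])

```text
time: 39.85
position: [0.5023, -0.2706, 0.0756]
tool_rot: [[0.282, 0.0, 0.959], [-0.959, -0.0, 0.282], [0.0, -1.0, 0.0]]
force: [-0.8, -0.0, -0.5]
opening: 0.224
```

Call:
arm_command(deltas=[1, 0, 0.5, 0, 0, 1, 0, 0, 0, 0])

```text
time: 40.05
position: [0.5023, -0.2706, 0.0755]
tool_rot: [[0.282, 0.0, 0.959], [-0.959, -0.0, 0.282], [0.0, -1.0, 0.0]]
force: [-1.3, 0.7, 4.6]
opening: 0.219
```

```bash
python3 plan.py .5021 -.2704 .0755 -73.6
```

```text
t 40.05 pos [ 0.5023 -0.2706  0.0755] yaw -73.59 tilt y [ 3.e-04 -3.e-04 -1.e+00] F [-1.26  0.74  4.65] open 0.219 j [-0.69  0.46  1.7  -0.    0.98  0.6 ]
shift mm tool axes [-0.2  0.  -0.2] turn 0.01
```

Seated: z is the same as at the pick, with the same upward force. Release, rise and look.

Call:
arm_command(deltas=[0.4, 0, 0, 0, 0, 0.2, 0, 0, 0, 0, 0, 0, 0, 0, 0, -0.5, 0, 0, 0, 0, -1, 0, 0, 0, 0, -1, 0, 0, 0, 0, -1, 0, 0, 0, 0, -1, 0, 0, 0, 0])

```text
time: 40.85
position: [0.5023, -0.2706, 0.0749]
tool_rot: [[0.282, 0.0, 0.959], [-0.959, -0.0, 0.282], [0.0, -1.0, 0.0]]
force: [0.6, -0.2, 0.9]
opening: 1.001
```

Call:
arm_command(deltas=[-1, 0, -5, 0, 0, -1, 0, -8, 0, 0, -1, 0, -15, 0, 0, -1, 0, -25, 0, 0, -1, 0, -35, 0, 0, -1, 0, -40, 0, 0, -1, 0, -20, 0, 0, -1, -30, 0, -30, 0, -1, -35, 0, -35, 0, -1, -35, 0, -35, 0, -1, -30, 0, -30, 0, -1, 0, 0, 0, 0])

```text
time: 42.05
position: [0.3367, -0.179, 0.223]
tool_rot: [[0.282, -0.002, 0.959], [-0.959, 0.002, 0.282], [-0.002, -1.0, -0.002]]
force: [0.9, -1.3, 0.8]
opening: 1.0
```

```bash
python3 - <<'E'
from ov import *
s=observe();print(s["time"],s["position"],s["force"],s["opening"])
st=(.5023,-.2703,-1.2846)
for n,w in(("side",(275,255,365,345)),("top",(350,170,440,260))):
    p=read_camera(n)
    ov(p,f"pics/g_{n}.png",w,6,[(rect(*st,.01,.016,.05),(0,255,0),True),(rect(*st,.01,.016,.105),(0,0,255),True)])
    cv2.imwrite(f"pics/gf_{n}.png",p["color"][:,:,::-1])
    w=(280,145,330,195) if n=="side" else(240,165,305,230)
    cv2.imwrite(f"pics/gs_{n}.png",cv2.resize(p["color"][w[1]:w[3],w[0]:w[2],::-1],None,fx=8,fy=8,interpolation=cv2.INTER_NEAREST))
E
```

```text
42.05 [ 0.33669838 -0.17898977  0.2229674 ] [ 0.87618245 -1.28396807  0.8096611 ] 1.0001963502922637
```

View pics/g_side.png

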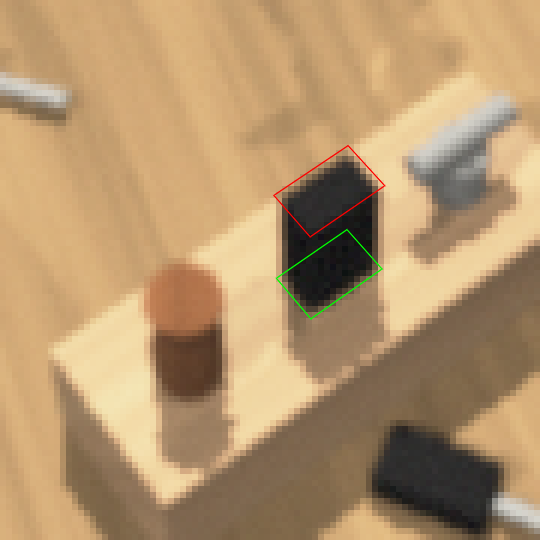

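View pics/gf_top.png

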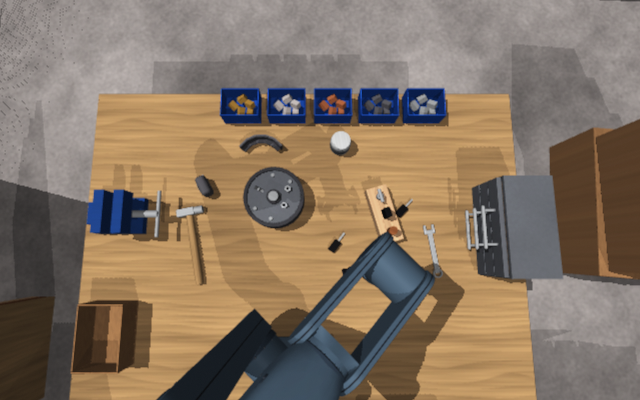

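View pics/gs_side.png

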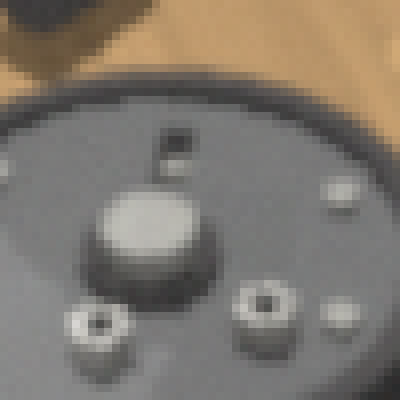

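View pics/gs_top.png

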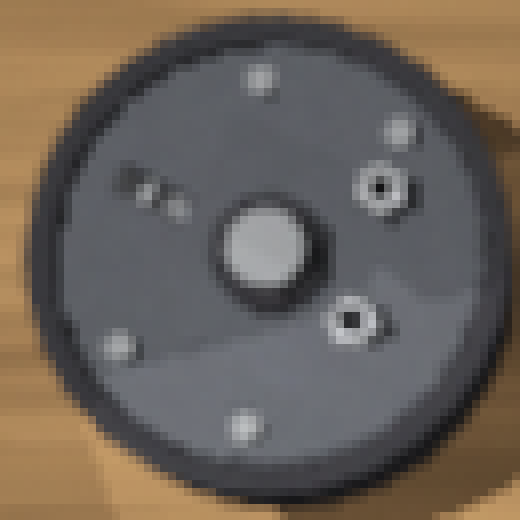

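The spoon is upright and fully down in the middle hole (side view about (329,293)). In the slot a tooth stands just past the middle on the rim side (top view about (258,189)), as expected at the stop. Nuts and neighbouring tools are unmoved.

```bash
python3 -c "
from plant import *
print(finish_job())"
```

```text
the job is handed in; nothing more can be done
None
```

The star wheel is tightened to its stop and the brake adjusting tool is back in the middle hole of the stand. I handed the job in at about 42 s; no verdict is reported.

- **Tightening:** I put the blade through the slot and pushed the wheel towards the rim in four strokes, at about 4–5 N each. On the fourth stroke the wheel stopped dead with the blade near the slot's middle. I held a steady push of about 14–15 N there for a good second. No reading on the wheel passed about 16 N, and the blade met no resistance going in.
- **Putting back:** The tool went down to the same height it was picked from, with the same upward force on seating. The last pictures show it upright and fully down, and a tooth just past the slot's middle on the rim side. The nuts, punch and T-key look unmoved, and the gripper is clear and touching nothing.
- **What disagreed:** The stop came about 1–1.5 mm nearer the rim than I had worked out, which is within the error of my slot measurement.
- **Not my doing:** The two smaller look-alike tools fell over within the first moments, before the arm had moved. I left them where they fell.

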